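# Close the snap seam of a fridge-box lid

## Task

Take the seam tool from its stand and run its ball tip gently and slowly (a few centimetres a second) along the channel in the lid, from the start of the seam round the bend to its end, in one pass without lifting it out, so that all seven tongues are pressed flush with the channel floor. Only the tool may touch the lid. Then put the tool back in its stand as it was, and leave the bottle, tape and cup where they are.

Things in the scene. Friction and masses are not known exactly. Their poses are not given: they have to be found in the camera images.
- tool_grip (a point): centre of the handle of the loose seam tool. z points up along the tool, away from its ball; x and y are square to the flat faces of the 20 x 20 x 60 mm handle. The very end of the ball lies 75 mm below this point, the underside of the collar 35 mm below, the top of the handle 30 mm above
- tool_tip (a point): very end (lowest point) of the seam tool's 9 mm ball
- stand_top (a point): centre of the mouth of the 18 mm through hole in the top of the tool stand, a fixed plain aluminium block 60 x 60 x 45 mm; the tool's collar rests on this top face, the end of the ball then hangs 40 mm below this point
- seam_start (a point): start of the open seam: on the channel's centre line, level with the tops of its walls (rim and liner), above the floor; axes are the lid's, z out of the channel. From here the seam runs along the lid's +y for 168 mm to bend_in, round a quarter bend of 40 mm centre-line radius to bend_out, then along the lid's +x for 116 mm to seam_end
- bend_in (a point): where the first straight run ends and the quarter bend begins, on the channel's centre line, level with the wall tops (bend centre is 40 mm along the lid's +x from here)
- bend_mid (a point): half-way round the bend, on the channel's centre line, level with the wall tops
- bend_out (a point): where the bend ends and the second straight run begins, on the channel's centre line, level with the wall tops
- seam_end (a point): end of the seam, 12 mm beyond the last tongue, on the channel's centre line, level with the wall tops
- bottle: bystander: clear bottle, 60 mm across, 170 mm tall, origin at the centre of its underside
- tape: bystander: roll of paper tape lying flat, 100 mm across, 24 mm tall, origin at the centre of its underside
- screwcup: bystander: steel cup, 80 mm across, 60 mm tall, origin at the centre of its underside
- tongue1 (a joint): grey retaining tongue 1 of 7 in seam order, 26 x 10 x 2 mm, hinged at its near end 18 mm along the lid's +y from seam_start, far end towards the seam's end; angle in rad: about 0 (far end standing 4.4 mm above the channel floor) to 0.17 (flush with the floor). It gives to a push of about 5 N at 10 mm from the hinge, 2 N at its far end, and stays where it is left
- tongue2 (a joint): grey retaining tongue 2 of 7 in seam order, 26 x 10 x 2 mm, hinged at its near end 50 mm along the lid's +y from seam_start, far end towards the seam's end; angle in rad: about 0 (far end standing 4.4 mm above the channel floor) to 0.17 (flush with the floor). It gives to a push of about 5 N at 10 mm from the hinge, 2 N at its far end, and stays where it is left
- tongue3 (a joint): grey retaining tongue 3 of 7 in seam order, 26 x 10 x 2 mm, hinged at its near end 82 mm along the lid's +y from seam_start, far end towards the seam's end; angle in rad: about 0 (far end standing 4.4 mm above the channel floor) to 0.17 (flush with the floor). It gives to a push of about 5 N at 10 mm from the hinge, 2 N at its far end, and stays where it is left
- tongue4 (a joint): grey retaining tongue 4 of 7 in seam order, 26 x 10 x 2 mm, hinged at its near end 114 mm along the lid's +y from seam_start, far end towards the seam's end; angle in rad: about 0 (far end standing 4.4 mm above the channel floor) to 0.17 (flush with the floor). It gives to a push of about 5 N at 10 mm from the hinge, 2 N at its far end, and stays where it is left
- tongue5 (a joint): grey retaining tongue 5 of 7 in seam order, 26 x 10 x 2 mm, hinged at its near end 14 mm along the lid's +x from bend_out, far end towards the seam's end; angle in rad: about 0 (far end standing 4.4 mm above the channel floor) to 0.17 (flush with the floor). It gives to a push of about 5 N at 10 mm from the hinge, 2 N at its far end, and stays where it is left
- tongue6 (a joint): grey retaining tongue 6 of 7 in seam order, 26 x 10 x 2 mm, hinged at its near end 46 mm along the lid's +x from bend_out, far end towards the seam's end; angle in rad: about 0 (far end standing 4.4 mm above the channel floor) to 0.17 (flush with the floor). It gives to a push of about 5 N at 10 mm from the hinge, 2 N at its far end, and stays where it is left
- tongue7 (a joint): grey retaining tongue 7 of 7 in seam order, 26 x 10 x 2 mm, hinged at its near end 78 mm along the lid's +x from bend_out, far end towards the seam's end; angle in rad: about 0 (far end standing 4.4 mm above the channel floor) to 0.17 (flush with the floor). It gives to a push of about 5 N at 10 mm from the hinge, 2 N at its far end, and stays where it is left
- tool: the whole seam tool, 120 g, 105 mm long: square black handle, a 28 mm round collar 5 mm thick, a 7 mm steel shaft and a polished 9 mm ball tip. A light 6 to 10 N on it closes the tongues; 15 N or more would mark the lid. It can swivel in a slack grip. It starts upright in its stand, ball down. Origin at the very end of the ball, z up along the tool
- lid: black lid 200 x 280 mm, fixed rigid on a cradle, out of level by up to 0.07 rad. A 14 mm wide channel runs round it between rim and white liner; two sides are closed already, two hold 7 tongues. Their floor is flat but lies 5 to 19 mm below the wall tops and slopes up to 0.02 rad to them, differently each time. Origin: underside centre; seam_start at x -80, y -88, z 30 mm
Not all that is in view belongs to the job. Leave any yellow look-alike of the tool alone.

How it is judged:
By the outcome, as a careful person would: the job done as asked, in the order asked, and still so for the second after the job is handed in, with the robot touching nothing.
It also fails if it takes over 72 s, if anything falls off the work surface, if the arm or the gripper's body presses on something with over 40 N, if the wrist force passes 120 N, or if a joint passes its speed limit or range.

## Robot

A 6-joint arm with a two-finger parallel gripper is mounted at the origin on the work surface. World frame = base frame: x ahead of the robot, y to its left, z up, the work surface at z = 0. Lengths are in mm, angles in rad, forces in N, time in s.
With the tool pointing down it reaches from about 275 to 1000 mm from the base axis. Payload 8.4 kg.
Tool frame: the origin (TCP) lies midway between the tips of the shut fingers; the grasp point (between the pads) lies 19 mm behind it; z points along the fingers, y is the line along which they close (so a half turn about z gives the same grasp; the last joint's range is limited). The gripper opens to 85 mm and grips with 20 to 120 N. Pads are 22 mm wide; open, the fingers measure 114 mm over their backs; the gripper's body (76 mm by 85 mm) begins 54 mm behind the grasp point. The pads swing forward as they close: fully open they stand 13 mm farther back than shut.
Start: joints at [-1.297, 0.353, 1.633, -0, 1.155, -0.002], TCP at [170.196, -601.383, 231.281] pointing down, gripper open.
Joint ranges: [-2.63, 2.63], [-0.92, 2.1], [0.06, 2.66], [-1.3, 4.44], [0, 2.69], [-3.02, 3.02]. Speed limits (rad/s): [2.22, 2.22, 2.79, 3.14, 3.14, 3.14].

## Interface

Orientations are given as [roll, pitch, yaw] about the fixed x, y, z axes, in that order (R = Rz(yaw) Ry(pitch) Rx(roll)).
In Python, from rig import monitor, imaging, r gives the robot as it stands.
- The arm moves only by the tool drive_tool, never from a script. Its argument "plan" is a list of rows, each an object of numbers: "x", "y", "z": the shift along the tool's x, y, z in units of 50 mm (1.0 is 50 mm); "ax", "ay", "az": the turn, a rotation vector about the tool's x, y, z in units of 6 degrees (1.0 is 6 degrees); "hand": the finger opening in mm, from 0 to 85.4. In form: [{"x": .., "y": .., "z": .., "ax": .., "ay": .., "az": .., "hand": ..}, ...]. A call has 1 to 8 rows; each row is the pose to reach, as a shift and turn from the pose commanded when the call began, along the tool's axes at that moment; what a row does not reach only later rows make up. A row lasts 1/10 s, in which the tool goes at most 50 mm and 8.59 degrees, less where a joint would pass 70% of its speed; a pose out of reach is approached as far as the arm can. A call with a gripper value outside its range is refused whole. The fingers move at their own pace and stop on an object; "grip_force" is the grip in N (left out, the last holds). Time passes only in rows, so rows that repeat a pose let the fingers close. It gives the time, the measured TCP pose, the force, the opening and the grip force at its end, in the units of the state.
- monitor.sense(): the state, without advancing time (a new reading comes with each control period).
- imaging.grab_frame(name): name is "scene" or "top" or "wrist"; returns the picture (384x512x3 uint8, red, green, blue); there is no depth.
- imaging.camera_info(name): a dict with "mtx" (3x3 intrinsics, pixels), "R" (3x3) and "t" (3): a world point X has camera coordinates R X + t. Camera axes: x right, y down, z forward; pixel columns grow to the right and rows downward; lengths in mm; the calibration is good to about 2 mm. A picture is of the moment at which its call begins: read the wrist's pose just before it. camera_info takes no time and is no camera call; for the wrist camera it gives the pose at the moment of the call.
- r.sign_off(): hands the job in; it is judged then, once.
The state is a dict: "clock": time; "qpos": joint angles; "qvel": joint speeds; "joint_efforts": joint torques, N m; "eef_pos": TCP position; "tcp_rot": TCP orientation; "contact_force": force on the tool from outside, world axes, zero at the start; "wrist_torque": the same for the moment, N m; "opening": opening from 0.0 (shut) to 1.0 (fully open); "grasp_force": force on a finger pad.
Only numpy, scipy, OpenCV 4.12 (cv2) and the standard library are available. Lean on these libraries where they do the work, as an engineer would, in place of code of your own. Each camera call takes 0.05 s, during which the arm holds its last target. There are 200 camera calls.

## Working session

There is one attempt and no reset: what is moved stays moved. The work goes in short steps, Python scripts to look and compute and a tool call to move; the robot and the scene stay as the last step left them, time stands still between calls to the robot, and variables do not carry over. Pictures are saved under pics/ and viewed, at most 10 in all, crops included, and the job is handed in when it is done.

Besides the shell and the picture viewer there is one more tool, called as name(argument=value, ...) on one line, values as JSON. drive_tool: Moves the arm, as the interface text tells. Its arguments: {"type":"object","properties":{"plan":{"type":"array","items":{"type":"object","properties":{"x":{"type":"number"},"y":{"type":"number"},"z":{"type":"number"},"ax":{"type":"number"},"ay":{"type":"number"},"az":{"type":"number"},"hand":{"type":"number"}}}},"grip_force":{"type":"number"}},"required":["plan"]}

```bash
mkdir -p pics; ls; python3 - <<'E'
from rig import monitor, imaging, r
import cv2,numpy as np
np.set_printoptions(precision=4,suppress=True)
print(monitor.sense())
ims=[]
for n in ["scene","top"]:
    im=imaging.grab_frame(n); cv2.imwrite(f"pics/{n}0.png",cv2.resize(im[:,:,::-1],(768,576),interpolation=cv2.INTER_CUBIC))
    cv2.imwrite(f"pics/raw_{n}0.png",im[:,:,::-1])
    print(n,imaging.camera_info(n))
E
```

```text
pics
{'clock': 0.0, 'qpos': array([-1.2974,  0.3536,  1.6342, -0.    ,  1.1552, -0.0024]), 'qvel': array([-0.0006,  0.0005, -0.0014, -0.0008, -0.0003,  0.001 ]), 'joint_efforts': array([  0.0036, -60.5241, -34.2061,   0.0002,   0.0093,  -0.    ]), 'eef_pos': array([ 170.043 , -600.9131,  230.5595]), 'tcp_rot': array([-3.1402,  0.    ,  0.2758]), 'contact_force': array([0.0407, 0.7917, 0.5076]), 'wrist_torque': array([0.0116, 0.0261, 0.0607]), 'grasp_force': 0.0, 'opening': 0.9987951566685672}
scene {'mtx': array([[461.8338,   0.    , 257.956 ],
       [  0.    , 461.8338, 201.0481],
       [  0.    ,   0.    ,   1.    ]]), 'R': array([[ 0.1009,  0.9948, -0.0156],
       [ 0.6621, -0.0788, -0.7453],
       [-0.7426,  0.0648, -0.6666]]), 't': array([  12.8452, -278.4036, 1754.878 ])}
top {'mtx': array([[449.0055,   0.    , 252.3766],
       [  0.    , 449.0055, 192.381 ],
       [  0.    ,   0.    ,   1.    ]]), 'R': array([[ 0.0242, -0.9996, -0.0113],
       [-0.9941, -0.0229, -0.1063],
       [ 0.106 ,  0.0138, -0.9943]]), 't': array([ -65.4724,  509.3874, 1234.7129])}
```

View pics/scene0.png

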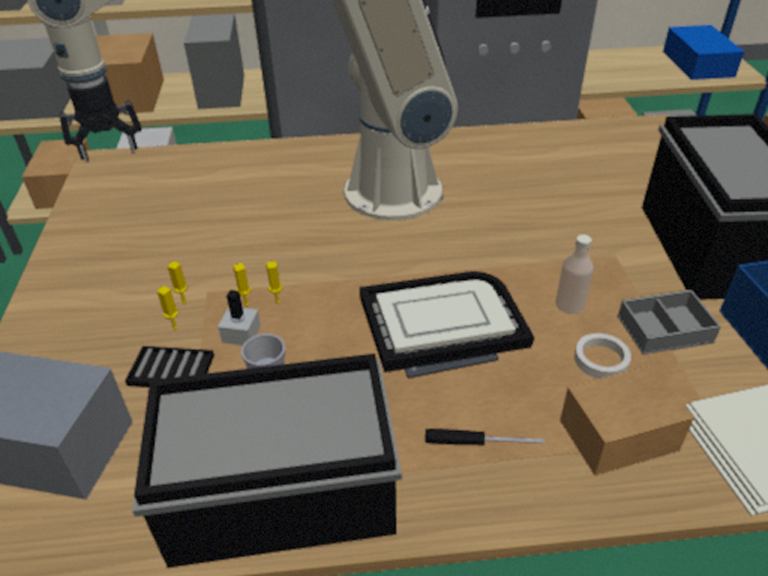

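View pics/top0.png

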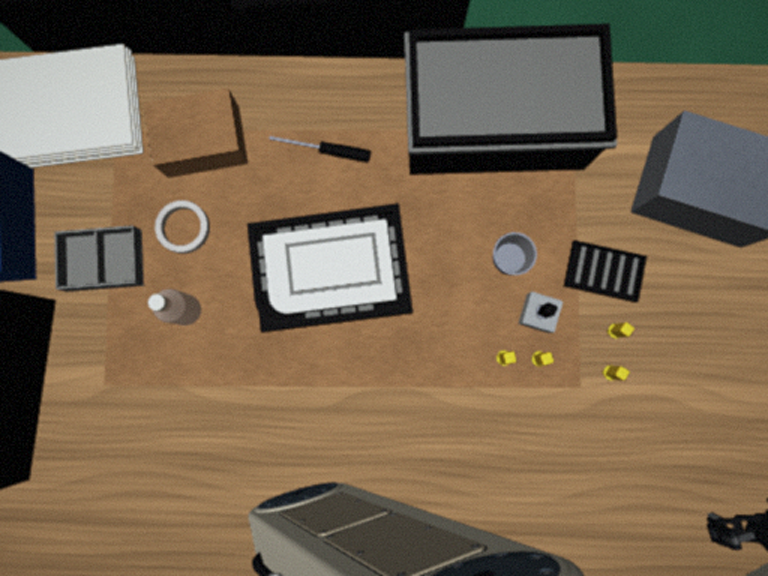

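Candidates for the tool (zoomed top picture): the black handle in the grey stand at (542,312); yellow look-alikes at (506,357), (542,358), (620,329) and (616,373); a black-handled screwdriver at (345,151). I choose the black upright one in the aluminium block. The seam starts bottom-right of the lid, near (395,312). It runs left past four tongues and bends at the rounded corner (270,308). Then it goes up past three tongues at x≈262.

```bash
cat > h.py <<'E'
from rig import monitor, imaging, r
import cv2,numpy as np
from scipy.spatial.transform import Rotation as Ro
np.set_printoptions(precision=4,suppress=True)
def ray(ci,uv,z):
    d=ci['R'].T@np.linalg.inv(ci['mtx'])@np.array([uv[0],uv[1],1.]); c=-ci['R'].T@ci['t']
    return c+d*(z-c[2])/d[2]
def proj(ci,X):
    p=(ci['mtx']@(ci['R']@np.atleast_2d(X).T+ci['t'][:,None])); return (p[:2]/p[2]).T
def tcp():
    s=monitor.sense(); return s['eef_pos'],Ro.from_euler('xyz',s['tcp_rot']),s
def shift(goal,rpy=None):
    """units for a move from present measured pose to goal"""
    p,R,s=tcp(); d=R.inv().apply(np.array(goal)-p)/50
    a=np.zeros(3) if rpy is None else (R.inv()*Ro.from_euler('xyz',rpy)).as_rotvec()/np.radians(6)
    return d,a
E
python3 - <<'E'
from h import *
T=imaging.camera_info('top')
for n,uv,z in [('standtop',(542,312),45),('handletop',(547,309),110),('cup',(515,254),40),('bottlecap',(158,303),170),
  ('c1',(248,224),60),('c2',(398,205),60),('c3',(411,311),60),('c4',(261,331),60),('yel',(542,358),50)]:
    print(n,ray(T,np.array(uv)/1.5,z))
ci=imaging.camera_info('wrist'); p,R,s=tcp()
print(ci); c=-ci['R'].T@ci['t']; print('cam in tcp',R.inv().apply(c-p),'axes in tcp cols',R.as_matrix().T@ci['R'].T)
E
```

```text
standtop [ 472.5414 -354.398    45.    ]
handletop [ 472.9525 -348.1596  110.    ]
cup [ 579.834 -305.659   40.   ]
bottlecap [462.998  310.3881 170.    ]
c1 [621.5728 190.0278  60.    ]
c2 [663.2875 -86.0337  60.    ]
c3 [ 467.655  -113.7749   60.    ]
c4 [424.9303 157.5401  60.    ]
yel [ 388.5518 -353.1246   50.    ]
{'mtx': array([[291.9932,   0.    , 252.1274],
       [  0.    , 291.9932, 192.6034],
       [  0.    ,   0.    ,   1.    ]]), 'R': array([[ 0.2715, -0.9624, -0.0012],
       [-0.9188, -0.2596,  0.2975],
       [-0.2866, -0.0796, -0.9547]]), 't': array([-625.0089,  -38.741 ,  379.4814])}
cam in tcp [  75.4037    0.7939 -142.4563] axes in tcp cols [[-0.0008 -0.9547 -0.2975]
 [ 1.     -0.0008 -0.0002]
 [-0.0001 -0.2975  0.9547]]
```

```bash
python3 - <<'E'
from h import *
print(shift([490,-355,210],[np.pi,0,0.0]))
E
```

```text
(array([ 7.4964, -2.9903,  0.4159]), array([-0.0124,  0.0017,  2.6334]))
```

drive_tool(plan=[{"x": 0.94,"y": -0.37,"z": 0.05,"az": 0.33,"hand": 50},{"x": 1.88,"y": -0.75,"z": 0.1,"az": 0.66,"hand": 50},{"x": 2.82,"y": -1.12,"z": 0.15,"az": 0.99,"hand": 50},{"x": 3.76,"y": -1.5,"z": 0.2,"az": 1.32,"hand": 50},{"x": 4.7,"y": -1.87,"z": 0.25,"az": 1.65,"hand": 50},{"x": 5.64,"y": -2.24,"z": 0.3,"az": 1.98,"hand": 50},{"x": 6.6,"y": -2.6,"z": 0.36,"az": 2.31,"hand": 50},{"x": 7.5,"y": -2.99,"z": 0.42,"az": 2.63,"hand": 50}])

```text
invalid input
```

drive_tool(plan=[{"x": 0.94,"y": -0.37,"z": 0.05,"ax": 0,"ay": 0,"az": 0.33,"hand": 50},{"x": 1.88,"y": -0.75,"z": 0.1,"ax": 0,"ay": 0,"az": 0.66,"hand": 50},{"x": 2.82,"y": -1.12,"z": 0.15,"ax": 0,"ay": 0,"az": 0.99,"hand": 50},{"x": 3.76,"y": -1.5,"z": 0.2,"ax": 0,"ay": 0,"az": 1.32,"hand": 50},{"x": 4.7,"y": -1.87,"z": 0.25,"ax": 0,"ay": 0,"az": 1.65,"hand": 50},{"x": 5.64,"y": -2.24,"z": 0.3,"ax": 0,"ay": 0,"az": 1.98,"hand": 50},{"x": 6.6,"y": -2.6,"z": 0.36,"ax": 0,"ay": 0,"az": 2.31,"hand": 50},{"x": 7.5,"y": -2.99,"z": 0.42,"ax": 0,"ay": 0,"az": 2.63,"hand": 50}])

```text
clock: 0.9
eef_pos: [488.4, -356.6, 210.3]
tcp_rot: [3.142, 0.0, -0.001]
contact_force: [0.5, -0.7, 0.1]
opening: 0.583
grasp_force: 0.0
```

```bash
python3 - <<'E'
from h import *
ci=imaging.camera_info('wrist'); im=imaging.grab_frame('wrist')
np.savez('w1.npz',**ci)
print(tcp()[2]['eef_pos'])
cv2.imwrite('pics/raw_w1.png',im[:,:,::-1])
p=proj(ci,[472,-352,80])[0]; print(p)
x,y=np.clip((p-[80,60]).astype(int),0,[352,264]); print('crop origin',x,y)
cv2.imwrite('pics/w1c.png',cv2.resize(im[y:y+120,x:x+160,::-1],(800,600),interpolation=cv2.INTER_CUBIC))
E
```

```text
[ 493.4549 -352.0402  209.815 ]
[246.5906 199.4277]
crop origin 166 139
```

View pics/w1c.png

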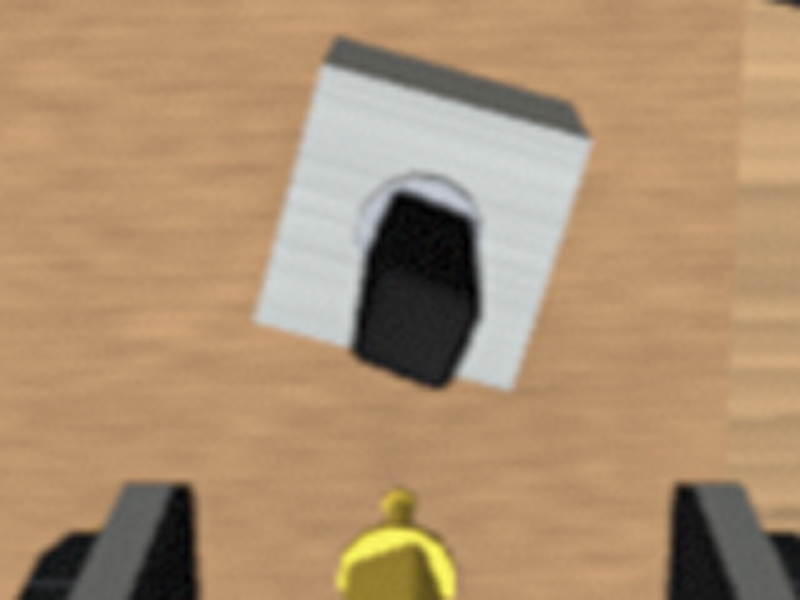

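The crop shows the black handle in the aluminium stand. The stand top's corners are at crop (327,65), (592,138), (515,390) and (255,322), the handle top spans (355-478, 270-385), and a yellow look-alike lies below. My choice is right.

```bash
cat > stand.py <<'E'
from h import *
from scipy.optimize import least_squares
for k in range(2):
    ci=imaging.camera_info('wrist'); im=imaging.grab_frame('wrist')
    print(tcp()[0])
cv2.imwrite('pics/raw_w2.png',im[:,:,::-1])
hsv=cv2.cvtColor(im,cv2.COLOR_RGB2HSV)
m=((hsv[...,1]<40)&(hsv[...,2]>150)).astype(np.uint8)
m[270:]=0
n,l,st,ce=cv2.connectedComponentsWithStats(m)
p0=proj(ci,[472,-352,45])[0]
i=1+np.argmin([np.hypot(*(ce[j]-p0))+1e3*(st[j,4]<300) for j in range(1,n)])
print(st[i],ce[i])
pts=np.argwhere(l==i)[:,::-1]
hull=cv2.convexHull(pts.astype(np.int32))
q=cv2.approxPolyN(hull,4)[0].astype(float) if hasattr(cv2,'approxPolyN') else cv2.approxPolyDP(hull,8,True)[:,0].astype(float)
print(q)
W=np.array([ray(ci,u,45) for u in q]); print(W, W.mean(0))
e=np.roll(W,-1,0)-W; print(np.linalg.norm(e,axis=1), np.degrees(np.arctan2(e[:,1],e[:,0])))
# handle top
d=((im.max(2)<70)).astype(np.uint8)
n,l,st,ce=cv2.connectedComponentsWithStats(d); ph=proj(ci,[472,-352,90])[0]
i=1+np.argmin([np.hypot(*(ce[j]-ph))+1e3*(st[j,4]<100) for j in range(1,n)])
print('handle',st[i],ce[i])
print('top edge pts at z110',[ray(ci,u,110) for u in [(166+355/5,139+350/5),(166+440/5,139+388/5),(166+478/5,139+300/5),(166+372/5,139+265/5)]])
E
python3 stand.py
```

```text
[ 490.852  -354.124   209.8185]
[ 488.8452 -355.7755  209.862 ]
[ 219  154   68   65 2115] [251.8189 182.4009]
[[270. 219.]
 [219. 205.]
 [233. 154.]
 [286. 169.]]
[[ 439.5977 -375.1372   45.    ]
 [ 456.2387 -317.8207   45.    ]
 [ 513.5928 -334.4051   45.    ]
 [ 497.5593 -391.1101   45.    ]] [ 476.7471 -354.6183   45.    ]
[59.6834 59.7037 58.9281 60.1223] [  73.8101  -16.1277 -105.7884  164.5931]
handle [240 180  25  39 730] [252.0521 199.5274]
top edge pts at z110 [array([ 475.833 , -341.4934,  110.    ]), array([ 468.664 , -356.5639,  110.    ]), array([ 485.234 , -363.1323,  110.    ]), array([ 491.5788, -344.6418,  110.    ])]
```

```bash
cat > hand.py <<'E'
from h import *
from scipy.optimize import minimize
imaging.grab_frame('wrist')
ci=imaging.camera_info('wrist'); im=imaging.grab_frame('wrist'); print(tcp()[0])
g=cv2.resize(im.max(2)[170:230,230:280].astype(np.float32),None,fx=8,fy=8,interpolation=cv2.INTER_CUBIC)
m=(g<85).astype(np.uint8)
B=np.array([[x,y,z] for x in(-10,10) for y in(-10,10) for z in(50,110)],float)
def cost(v):
    X=Ro.from_euler('z',v[2]).apply(B)+[v[0],v[1],0]
    p=((proj(ci,X)-[230,170]+.5)*8-.5)
    o=np.zeros_like(m); cv2.fillConvexPoly(o,cv2.convexHull(np.round(p).astype(np.int32)),1)
    return 1-(o&m).sum()/(o|m).sum()
best=min((minimize(cost,[476,-354,np.radians(a)],method='Nelder-Mead',options=dict(initial_simplex=np.array([[476,-354,np.radians(a)]]*4)+np.vstack([np.zeros(3),np.diag([4,4,.1])]))) for a in(-45,-35,-25,-16,-5,5,20)),key=lambda r:r.fun)
print(best.x,np.degrees(best.x[2]),best.fun)
E
python3 hand.py
```

```text
[ 486.7364 -357.8267  210.1412]
[ 477.2257 -354.196    -0.169 ] -9.680421673259975 0.13850002759331137
```

drive_tool(plan=[{"x": -0.13,"y": -0.01,"z": 0.3,"ax": 0,"ay": 0,"az": 1.4,"hand": 50},{"x": -0.266,"y": -0.02,"z": 0.8,"ax": 0,"ay": 0,"az": 2.8,"hand": 50},{"x": -0.266,"y": -0.02,"z": 1.2,"ax": 0,"ay": 0,"az": 3,"hand": 50},{"x": -0.266,"y": -0.02,"z": 1.6,"ax": 0,"ay": 0,"az": 3,"hand": 50},{"x": -0.266,"y": -0.02,"z": 2.1,"ax": 0,"ay": 0,"az": 3,"hand": 50},{"x": -0.266,"y": -0.02,"z": 2.5,"ax": 0,"ay": 0,"az": 3,"hand": 50},{"x": -0.266,"y": -0.02,"z": 2.8,"ax": 0,"ay": 0,"az": 3,"hand": 50},{"x": -0.266,"y": -0.02,"z": 2.96,"ax": 0,"ay": 0,"az": 3,"hand": 50}])

```text
clock: 1.95
eef_pos: [472.3, -357.6, 61.3]
tcp_rot: [-3.141, 0.002, -0.315]
contact_force: [-0.4, 1.0, 0.7]
opening: 0.583
grasp_force: 0.0
```

drive_tool(grip_force=25, plan=[{"x": 0,"y": 0,"z": 0,"ax": 0,"ay": 0,"az": 0,"hand": 40},{"x": 0,"y": 0,"z": 0,"ax": 0,"ay": 0,"az": 0,"hand": 30},{"x": 0,"y": 0,"z": 0,"ax": 0,"ay": 0,"az": 0,"hand": 22},{"x": 0,"y": 0,"z": 0,"ax": 0,"ay": 0,"az": 0,"hand": 15},{"x": 0,"y": 0,"z": 0,"ax": 0,"ay": 0,"az": 0,"hand": 15},{"x": 0,"y": 0,"z": 0,"ax": 0,"ay": 0,"az": 0,"hand": 15}])

```text
clock: 2.55
eef_pos: [474.3, -357.5, 63.5]
tcp_rot: [3.141, -0.001, -0.314]
contact_force: [-0.6, 0.9, 7.3]
opening: 0.234
grasp_force: 25.7
```

drive_tool(grip_force=80, plan=[{"x": 0,"y": 0,"z": 0,"ax": 0,"ay": 0,"az": 0,"hand": 15},{"x": 0,"y": 0,"z": 0,"ax": 0,"ay": 0,"az": 0,"hand": 15},{"x": 0,"y": 0,"z": 0,"ax": 0,"ay": 0,"az": 0,"hand": 15},{"x": 0,"y": 0,"z": 0,"ax": 0,"ay": 0,"az": 0,"hand": 15}])

```text
clock: 2.95
eef_pos: [474.3, -357.5, 63.7]
tcp_rot: [3.141, -0.002, -0.314]
contact_force: [-2.2, -0.5, 8.2]
opening: 0.224
grasp_force: 77.8
```

```bash
python3 - <<'E'
from h import *
for k in range(3):
    p,R,s=tcp(); print(p,s['tcp_rot'],s['contact_force'],s['wrist_torque'],s['clock'])
    ci=imaging.camera_info('wrist'); im=imaging.grab_frame('wrist')
cv2.imwrite('pics/grip.png',cv2.resize(im[150:384,130:382,::-1],(700,650)[:2] if 0 else (646,600),interpolation=cv2.INTER_CUBIC))
E
```

```text
[ 474.3158 -357.5302   63.6702] [ 3.1409 -0.0016 -0.3135] [-2.2109 -0.4849  8.2042] [ 0.0932  0.2068 -0.0109] 2.95
[ 474.293  -357.503    63.6547] [ 3.141  -0.0015 -0.3136] [-1.548   0.1001  8.0914] [ 0.074   0.2046 -0.0227] 3.0
[ 474.2822 -357.5084   63.647 ] [ 3.141  -0.0015 -0.3136] [-1.3867  1.1885  6.8106] [0.0644 0.2255 0.0276] 3.05
```

View pics/grip.png

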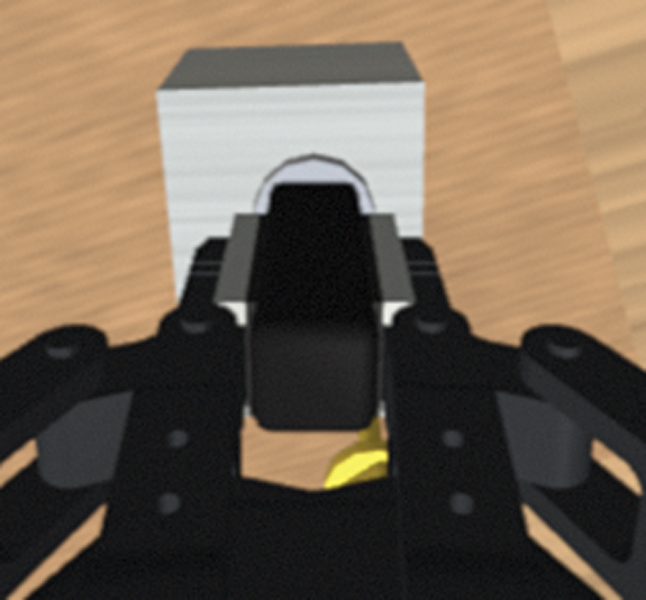

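drive_tool(plan=[{"x": 0,"y": 0,"z": -0.2,"ax": 0,"ay": 0,"az": 0,"hand": 15},{"x": 0,"y": 0,"z": -0.5,"ax": 0,"ay": 0,"az": 0,"hand": 15},{"x": 0,"y": 0,"z": -0.9,"ax": 0,"ay": 0,"az": 0,"hand": 15},{"x": 0,"y": 0,"z": -1.4,"ax": 0,"ay": 0,"az": 0,"hand": 15},{"x": 0,"y": 0,"z": -1.9,"ax": 0,"ay": 0,"az": 0,"hand": 15},{"x": 0,"y": 0,"z": -2.3,"ax": 0,"ay": 0,"az": 0,"hand": 15},{"x": 0,"y": 0,"z": -2.6,"ax": 0,"ay": 0,"az": 0,"hand": 15},{"x": 0,"y": 0,"z": -2.7,"ax": 0,"ay": 0,"az": 0,"hand": 15}])

```text
clock: 3.9
eef_pos: [474.4, -357.6, 199.9]
tcp_rot: [3.141, -0.003, -0.314]
contact_force: [-0.1, -0.1, -0.7]
opening: 0.218
grasp_force: 78.0
```

```bash
python3 - <<'E'
from h import *
for k in range(5):
    p,R,s=tcp(); print(p,s['tcp_rot'],s['contact_force'],s['clock'])
    if k<4:ci=imaging.camera_info('wrist'); im=imaging.grab_frame('wrist')
cv2.imwrite('pics/raw_lift.png',im[:,:,::-1])
E
```

```text
[ 474.3778 -357.6252  199.9476] [ 3.1406 -0.0029 -0.3137] [-0.1335 -0.1349 -0.6882] 3.9
[ 474.276  -357.553   199.5455] [ 3.1407 -0.0024 -0.3137] [ 0.5782 -0.3668  0.3622] 3.95
[ 473.8983 -357.26    198.3065] [ 3.1412 -0.0012 -0.3137] [-0.3129  0.2476 -2.6453] 4.0
[ 473.5089 -356.9698  197.3836] [-3.1415  0.0002 -0.3138] [ 0.7956 -0.9109 -1.3845] 4.05
[ 473.2523 -356.7608  196.7291] [-3.1412  0.0012 -0.3138] [-0.2145  0.2754 -1.8348] 4.1
```

drive_tool(plan=[{"x": -0.25,"y": -0.55,"z": -0.3,"ax": 0,"ay": 0,"az": -0.4,"hand": 15},{"x": -0.6,"y": -1.35,"z": -0.6,"ax": 0,"ay": 0,"az": -1,"hand": 15},{"x": -1,"y": -2.2,"z": -0.8,"ax": 0,"ay": 0,"az": -1.6,"hand": 15},{"x": -1.4,"y": -3.05,"z": -1.02,"ax": 0,"ay": 0,"az": -2.2,"hand": 15},{"x": -1.8,"y": -3.9,"z": -1.02,"ax": 0,"ay": 0,"az": -2.8,"hand": 15},{"x": -2.2,"y": -4.75,"z": -1.02,"ax": 0,"ay": 0,"az": -3.4,"hand": 15},{"x": -2.6,"y": -5.6,"z": -1.02,"ax": 0,"ay": 0,"az": -4,"hand": 15},{"x": -2.9,"y": -6.3,"z": -1.02,"ax": 0,"ay": 0,"az": -4.46,"hand": 15}])

```text
clock: 4.9
eef_pos: [431.5, -10.7, 247.6]
tcp_rot: [-3.141, 0.002, 0.156]
contact_force: [1.9, -0.1, -0.7]
opening: 0.225
grasp_force: 78.1
```

```bash
python3 - <<'E'
from h import *
for k in range(9):
    ci=imaging.camera_info('wrist'); im=imaging.grab_frame('wrist'); p,R,s=tcp()
    if k>5: print(p,s['tcp_rot'],s['contact_force'])
np.savez('A.npz',im=im,**ci)
cv2.imwrite('pics/A.png',cv2.resize(im[:,:,::-1],(800,600),interpolation=cv2.INTER_CUBIC))
E
```

```text
[432.9968 -13.6189 248.1238] [3.1415 0.0008 0.1519] [-0.8047 -1.014  -2.2483]
[433.037  -13.7435 248.211 ] [3.1415 0.0007 0.1515] [ 0.5251 -0.0725 -1.074 ]
[433.0197 -13.749  248.2672] [3.1415 0.0006 0.1513] [ 0.0369  0.135  -0.6191]
```

View pics/A.png

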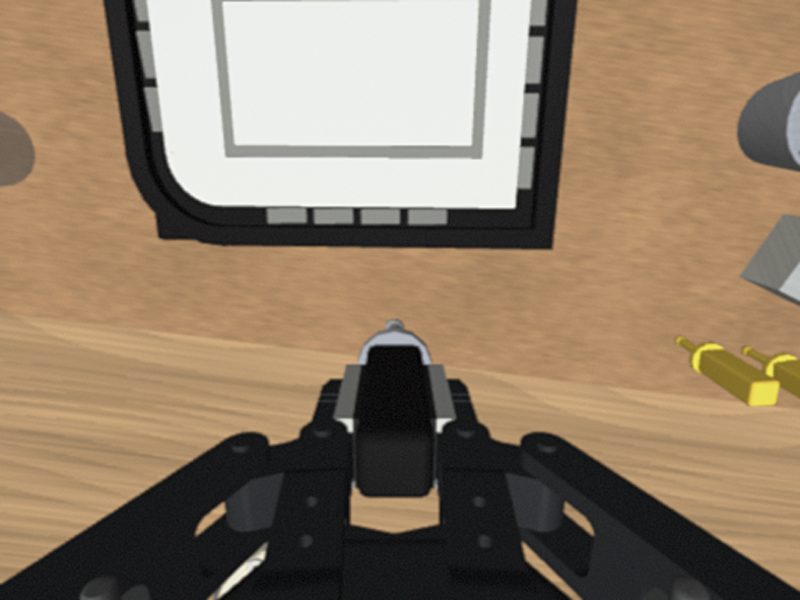

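View A shows run 1's four tongues at (285–430,215), the bend at (190,205), run 2's tongues on the left at (150,50–110), and the ball tip at (393,322). I move forward to see the whole lid.

drive_tool(plan=[{"x": 0.4,"y": -0.15,"z": 0,"ax": 0,"ay": 0,"az": 0,"hand": 15},{"x": 1,"y": -0.3,"z": 0,"ax": 0,"ay": 0,"az": 0,"hand": 15},{"x": 1.6,"y": -0.45,"z": 0,"ax": 0,"ay": 0,"az": 0,"hand": 15},{"x": 1.9,"y": -0.6,"z": 0,"ax": 0,"ay": 0,"az": 0,"hand": 15},{"x": 2,"y": -0.6,"z": 0,"ax": 0,"ay": 0,"az": 0,"hand": 15},{"x": 2,"y": -0.6,"z": 0,"ax": 0,"ay": 0,"az": 0,"hand": 15},{"x": 2,"y": -0.6,"z": 0,"ax": 0,"ay": 0,"az": 0,"hand": 15},{"x": 2,"y": -0.6,"z": 0,"ax": 0,"ay": 0,"az": 0,"hand": 15}])

```text
clock: 6.15
eef_pos: [526.3, 31.7, 248.6]
tcp_rot: [3.142, 0.0, 0.153]
contact_force: [0.8, 0.0, -0.3]
opening: 0.225
grasp_force: 78.5
```

```bash
python3 - <<'E'
from h import *
for k in range(2):
    ci=imaging.camera_info('wrist'); im=imaging.grab_frame('wrist'); p,R,s=tcp()
    print(p,s['tcp_rot'],s['contact_force'])
np.savez('B.npz',im=im,**ci)
cv2.imwrite('pics/B.png',cv2.resize(im[:,:,::-1],(800,600),interpolation=cv2.INTER_CUBIC))
E
```

```text
[526.4786  31.7667 248.6696] [3.1415 0.0002 0.1528] [-0.4341 -0.7099 -1.607 ]
[526.6557  31.8274 248.7155] [ 3.1415 -0.      0.1529] [-0.3889  0.3772 -1.2356]
```

View pics/B.png

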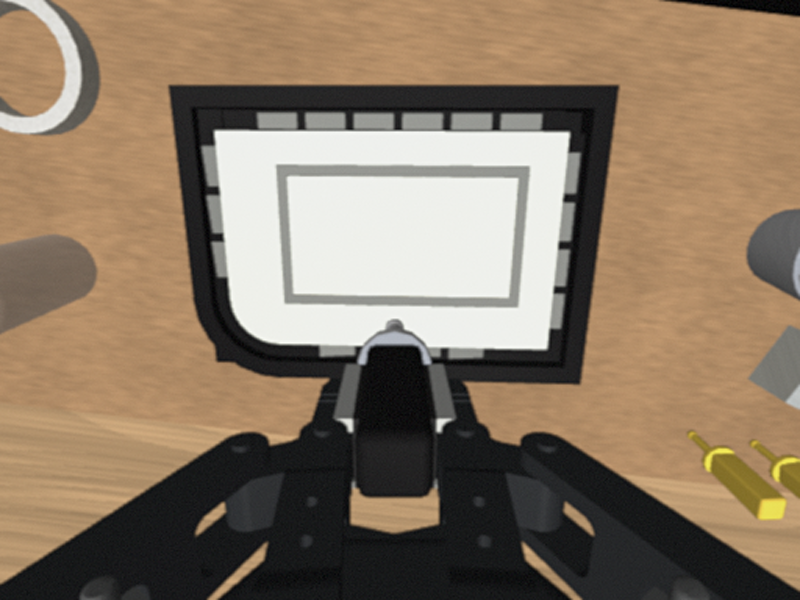

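View B shows the whole lid. The white liner's corners are at (215,130), (571,133) and (548,350), with the rounded one near (235,320). I fit the liner outline to both views.

```bash
cat > fit.py <<'E'
from h import *
from scipy.optimize import least_squares
from scipy.spatial import cKDTree
t=np.linspace(np.pi,np.pi/2,30)
def seg(a,b,n=400): return np.linspace(a,b,n)
c=np.c_[-40+33*np.cos(t),80+33*np.sin(t)]
mod=np.vstack([seg((-73,-113),(-73,80)),seg(c[0],c[0],1),c,seg((-40,113),(73,113)),seg((73,113),(73,-113)),seg((73,-113),(-73,-113))])
mod=np.c_[mod,np.full(len(mod),30.)]
views=[]
for f in 'AB':
    d=np.load(f+'.npz'); im=d['im']; ci={k:d[k] for k in('mtx','R','t')}
    hsv=cv2.cvtColor(im,cv2.COLOR_RGB2HSV)
    g=cv2.resize(np.where(hsv[...,1]<60,im.min(2),0).astype(np.uint8),None,fx=4,fy=4,interpolation=cv2.INTER_LINEAR)
    m=(g>185).astype(np.uint8)
    cs=cv2.findContours(m,cv2.RETR_EXTERNAL,cv2.CHAIN_APPROX_NONE)[0]
    k=max(cs,key=cv2.contourArea)[:,0].astype(float); k=(k+.5)/4-.5
    ok=(k[:,1]>3)&~((k[:,0]>222)&(k[:,0]<282)&(k[:,1]>195))
    views.append((ci,k[ok][::3])); print(f,ok.sum())
def pose(v): return Ro.from_euler('xyz',v[3:])
def res(v,split=False):
    X=pose(v).apply(mod)+v[:3]; out=[]
    for ci,k in views:
        P=proj(ci,X); tr=cKDTree(P); dd,i=tr.query(k)
        tn=np.roll(P,-1,0)-np.roll(P,1,0); tn/=np.linalg.norm(tn,axis=1)[:,None]+1e-9
        n=np.c_[-tn[:,1],tn[:,0]]; out.append(((k-P[i])*n[i]).sum(1))
    return out if split else np.concatenate(out)
v=least_squares(res,[544,37,30,0,0,.153],loss='soft_l1',f_scale=.5,x_scale=[1,1,1,.01,.01,.01],diff_step=1e-4).x
o=res(v,True); print(v,[np.sqrt(np.mean(x**2)) for x in o],[np.median(np.abs(x)) for x in o])
np.save('lid.npy',v)
B=views[1][0]; print('corners B800',proj(B,pose(v).apply([[100,140,30],[100,-140,30],[-100,-140,30]])+v[:3])*800/512)
for n,q in dict(start=(-80,-88,30),bin=(-80,80,30),mid=(-40-28.3,80+28.3,30),bout=(-40,120,30),end=(76,120,30)).items(): print(n,pose(v).apply(q)+v[:3])
E
python3 fit.py
```

```text
A 1317
B 2486
[543.6127  43.5489  82.746   -0.4372   0.6617  -0.1422] [np.float64(19.237116996440278), np.float64(7.495155327635735)] [np.float64(7.25506590259849), np.float64(0.9950557832883964)]
corners B800 [[236.222  105.9753]
 [620.5954  95.812 ]
 [598.7599 426.1638]]
start [510.8292 -19.4597 182.7418]
bin [489.1317 137.3948 126.6181]
mid [494.6144 162.5091 109.9749]
bout [515.2056 170.2684  88.6776]
end [605.8014 157.2977  17.4024]
```

```bash
python3 - <<'E'
s=open('fit.py').read()
s=s.replace("v=least_squares(","""def res0(v):
    X=pose(v).apply(mod)+v[:3]
    return np.concatenate([cKDTree(proj(ci,X)).query(k)[0] for ci,k in views])
v0=np.array([544,37,25,0,0,.153])
print('init',np.median(res0(v0)))
f=lambda q: res0(np.r_[q[:3],0,0,q[3]])
q=least_squares(f,v0[[0,1,2,5]],x_scale=[1,1,1,.01],loss='soft_l1').x
v0=np.r_[q[:3],0,0,q[3]]; print(v0,[np.median(abs(x)) for x in res(v0,True)])
v=least_squares(""").replace("res,[544,37,30,0,0,.153]","res,v0").replace("diff_step=1e-4","bounds=([-np.inf]*3+[-.1,-.1,-1],[np.inf]*3+[.1,.1,1])")
open('fit.py','w').write(s)
E
python3 fit.py
```

```text
A 1317
B 2486
init 9.764379941194143
[545.7016  36.1003  50.8441   0.       0.       0.1472] [np.float64(38.62030132554653), np.float64(0.5244487397206341)]
[543.5571  36.8386  49.9221  -0.0755   0.1      0.1425] [np.float64(37.10554818648162), np.float64(1.4769111002425754)] [np.float64(37.74337824060854), np.float64(0.8438771382870187)]
corners B800 [[177.2533  87.9781]
 [611.2558  83.941 ]
 [581.6258 386.9543]]
start [480.5125 -58.5642  94.2807]
bin [455.4756 107.0802  81.6675]
mid [462.7817 136.6362  78.3747]
bout [488.9115 152.1701  74.671 ]
end [603.1627 168.5571  63.0904]
```

```bash
python3 - <<'E'
s=open('fit.py').read()
s=s.replace("m=(g>185).astype(np.uint8)","m=(g>185).astype(np.uint8)\n    n_,l_,s_,_=cv2.connectedComponentsWithStats(m); big=np.argsort(-s_[1:,4])[:2]+1\n    pts=np.argwhere(np.isin(l_,big if f=='A' else big[:2]))[:,::-1]; m[:]=0; cv2.fillConvexPoly(m,cv2.convexHull(pts.astype(np.int32)),1)")
s=s.replace("big[:2])","big[:2])")
open('fit.py','w').write(s)
E
python3 fit.py
```

```text
A 1830
B 2486
init 7.976376729002111
[545.4823  35.8434  53.7619   0.       0.       0.1443] [np.float64(0.17022580009729552), np.float64(0.3231546218991219)]
[545.1067  36.2014  54.4348  -0.0381   0.0167   0.1457] [np.float64(0.20214069608310753), np.float64(0.2506548165843516)] [np.float64(0.15263889074786605), np.float64(0.17020669083044465)]
corners B800 [[166.2496  83.7955]
 [620.0796  83.8776]
 [580.089  383.7543]]
start [479.1218 -61.2063  89.101 ]
bin [454.6372 104.8766  82.7009]
mid [462.087  134.5525  81.4268]
bout [488.3779 150.228   80.5072]
end [603.1322 167.0707  78.5646]
```

```bash
cat >> h.py <<'E'
V=np.load('lid.npy'); RL=Ro.from_euler('xyz',V[3:])
def lid(q): return RL.apply(q)+V[:3]
E
python3 - <<'E'
from h import *
T=imaging.camera_info('top'); print(proj(T,lid([[100,140,30],[100,-140,30],[-100,-140,30],[-73,-113,30],[73,113,30],[73,-113,30]]))*1.5)
d=np.load('A.npz'); ci={k:d[k] for k in('mtx','R','t')}; im=d['im']
p=np.array([433.02,-13.75,248.27]); R=Ro.from_euler('xyz',[3.1415,.0006,.1513])
for dx in(-4,-2,0,2,4): print(dx,proj(ci,p+R.apply([[dx,0,54.1],[dx,0,58.6]]))*800/512)
cv2.imwrite('pics/tip.png',cv2.resize(im[190:250,215:295,::-1],(800,600),interpolation=cv2.INTER_CUBIC))
E
```

```text
[[245.945  220.7806]
 [398.5335 200.6327]
 [412.6264 310.1413]
 [395.591  297.0088]
 [262.028  233.3168]
 [385.5361 217.1072]]
-4 [[392.2706 338.6198]
 [392.3042 335.0337]]
-2 [[392.2631 334.59  ]
 [392.2969 331.0745]]
0 [[392.2555 330.5373]
 [392.2896 327.0933]]
2 [[392.2479 326.4616]
 [392.2822 323.09  ]]
4 [[392.2402 322.3627]
 [392.2748 319.0643]]
```

View pics/tip.png

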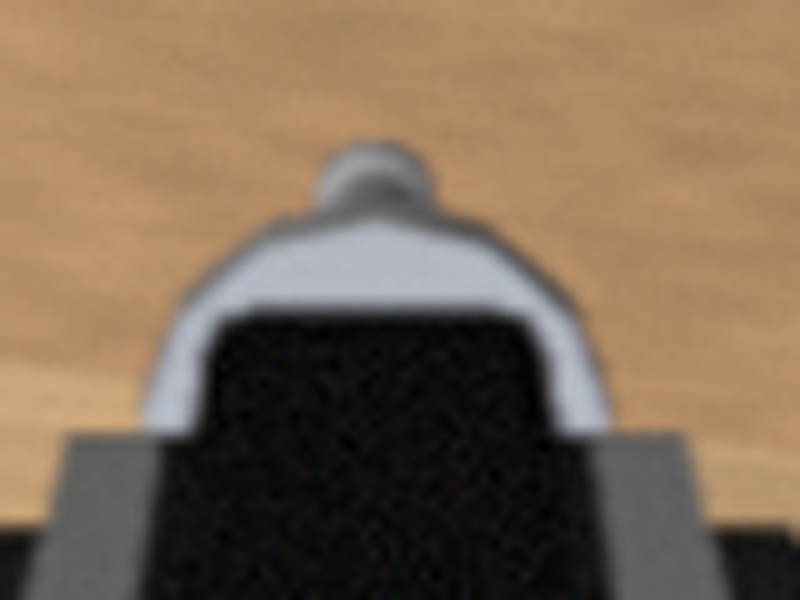

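Liner fit is 0.2 px rms; the top camera agrees. The tip sits about (1.5, 0.7, 58.6) mm from the TCP in the tool frame.

```bash
cat >> h.py <<'E'
TIP=np.array([1.5,.7,58.6])
def tipnow():
    p,R,s=tcp(); w=p+R.apply(TIP); return w,RL.inv().apply(w-V[:3]),s
def totip(q):
    p,R,s=tcp(); return R.inv().apply(lid(q)-(p+R.apply(TIP)))/50
E
python3 - <<'E'
from h import *
print(tipnow()[:2]); print(totip([-80,-86,45]),totip([-80,-86,27]))
E
```

```text
(array([528.2458,  31.3606, 190.1156]), array([-19.6549,  -7.497 , 135.1831]))
[-1.2476  1.6287  1.7222] [-1.2537  1.6423  2.0819]
```

drive_tool(plan=[{"x": -0.4,"y": 0.5,"z": 0.2,"ax": 0,"ay": 0,"az": 0,"hand": 15},{"x": -0.8,"y": 1.05,"z": 0.5,"ax": 0,"ay": 0,"az": 0,"hand": 15},{"x": -1.15,"y": 1.5,"z": 0.9,"ax": 0,"ay": 0,"az": 0,"hand": 15},{"x": -1.25,"y": 1.63,"z": 1.3,"ax": 0,"ay": 0,"az": 0,"hand": 15},{"x": -1.25,"y": 1.63,"z": 1.55,"ax": 0,"ay": 0,"az": 0,"hand": 15},{"x": -1.25,"y": 1.63,"z": 1.7,"ax": 0,"ay": 0,"az": 0,"hand": 15},{"x": -1.25,"y": 1.63,"z": 1.72,"ax": 0,"ay": 0,"az": 0,"hand": 15},{"x": -1.25,"y": 1.63,"z": 1.72,"ax": 0,"ay": 0,"az": 0,"hand": 15}])

```text
clock: 7.05
eef_pos: [478.6, -57.4, 162.9]
tcp_rot: [3.142, -0.001, 0.154]
contact_force: [0.8, -0.2, -0.7]
opening: 0.222
grasp_force: 78.6
```

```bash
python3 - <<'E'
from h import *
for k in range(4):
    ci=imaging.camera_info('wrist'); im=imaging.grab_frame('wrist')
w,l,s=tipnow(); print(w,l,s['contact_force'],s['eef_pos'])
print(totip([-80,-86,27]))
# overlay: expected channel centre line & walls near tip
o=cv2.resize(im[:,:,::-1],None,fx=4,fy=4,interpolation=cv2.INTER_CUBIC)
for x in(-87,-73):
    P=((proj(ci,lid([[x,-113,30],[x,60,30]]))+.5)*4-.5).astype(int); cv2.line(o,tuple(map(int,P[0])),tuple(map(int,P[1])),(0,0,255),1)
c=(proj(ci,w)[0]*4).astype(int); print(c)
x0,y0=c-[400,300]; cv2.imwrite('pics/start.png',o[y0:y0+600,x0:x0+800])
E
```

```text
[480.1517 -58.0895 104.5493] [-78.7874 -85.6573  45.5714] [ 0.2951  0.7418 -0.8662] [478.4983 -57.6229 163.1475]
[-0.031   0.0207  0.3704]
[1008  830]
```

View pics/start.png

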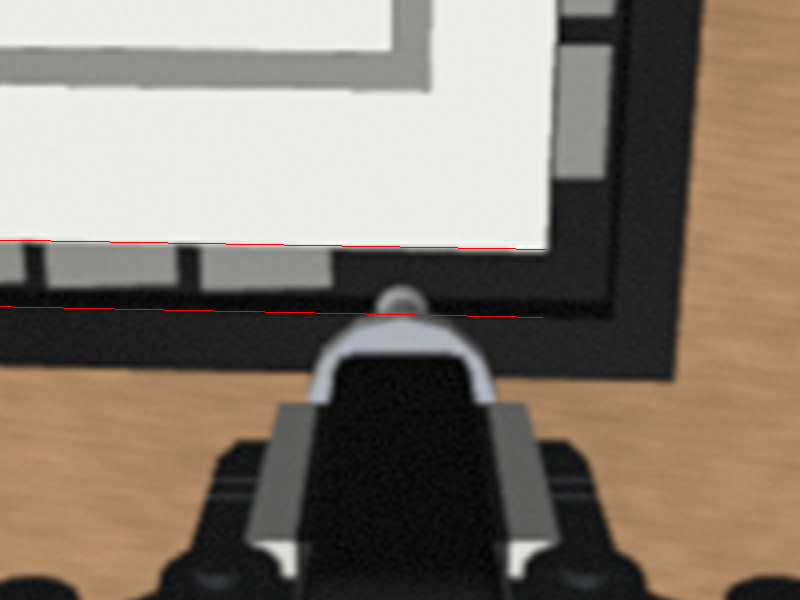

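The overlaid wall lines match the channel edges, and the ball hangs over the channel at (402,308). The visible rim side wall suggests a floor about 11 mm deep, so I go into the channel gently.

drive_tool(plan=[{"x": -0.02,"y": 0.01,"z": 0.06,"ax": 0,"ay": 0,"az": 0,"hand": 15},{"x": -0.03,"y": 0.02,"z": 0.14,"ax": 0,"ay": 0,"az": 0,"hand": 15},{"x": -0.03,"y": 0.02,"z": 0.22,"ax": 0,"ay": 0,"az": 0,"hand": 15},{"x": -0.03,"y": 0.02,"z": 0.3,"ax": 0,"ay": 0,"az": 0,"hand": 15},{"x": -0.03,"y": 0.02,"z": 0.36,"ax": 0,"ay": 0,"az": 0,"hand": 15},{"x": -0.03,"y": 0.02,"z": 0.4,"ax": 0,"ay": 0,"az": 0,"hand": 15},{"x": -0.03,"y": 0.02,"z": 0.42,"ax": 0,"ay": 0,"az": 0,"hand": 15},{"x": -0.03,"y": 0.02,"z": 0.43,"ax": 0,"ay": 0,"az": 0,"hand": 15}])

```text
clock: 8.05
eef_pos: [476.6, -59.1, 140.9]
tcp_rot: [-3.142, 0.0, 0.153]
contact_force: [-0.1, -1.2, -1.4]
opening: 0.223
grasp_force: 78.6
```

drive_tool(plan=[{"x": 0,"y": 0,"z": 0.01,"ax": 0,"ay": 0,"az": 0,"hand": 15},{"x": 0,"y": 0,"z": 0.02,"ax": 0,"ay": 0,"az": 0,"hand": 15},{"x": 0,"y": 0,"z": 0.03,"ax": 0,"ay": 0,"az": 0,"hand": 15},{"x": 0,"y": 0,"z": 0.04,"ax": 0,"ay": 0,"az": 0,"hand": 15},{"x": 0,"y": 0,"z": 0.05,"ax": 0,"ay": 0,"az": 0,"hand": 15},{"x": 0,"y": 0,"z": 0.05,"ax": 0,"ay": 0,"az": 0,"hand": 15}])

```text
clock: 8.65
eef_pos: [476.6, -59.1, 138.5]
tcp_rot: [-3.142, 0.0, 0.153]
contact_force: [-0.3, 0.9, -1.3]
opening: 0.223
grasp_force: 78.6
```

drive_tool(plan=[{"x": 0,"y": 0,"z": 0.01,"ax": 0,"ay": 0,"az": 0,"hand": 15},{"x": 0,"y": 0,"z": 0.02,"ax": 0,"ay": 0,"az": 0,"hand": 15},{"x": 0,"y": 0,"z": 0.03,"ax": 0,"ay": 0,"az": 0,"hand": 15},{"x": 0,"y": 0,"z": 0.04,"ax": 0,"ay": 0,"az": 0,"hand": 15},{"x": 0,"y": 0,"z": 0.05,"ax": 0,"ay": 0,"az": 0,"hand": 15},{"x": 0,"y": 0,"z": 0.05,"ax": 0,"ay": 0,"az": 0,"hand": 15}])

```text
clock: 9.25
eef_pos: [476.6, -59.1, 136.0]
tcp_rot: [-3.142, 0.0, 0.153]
contact_force: [0.9, -0.4, -0.8]
opening: 0.223
grasp_force: 78.6
```

```bash
python3 -c "
from h import *
print(tipnow()[:2],monitor.sense()['contact_force'])"
```

```text
(array([478.1473, -59.5907,  77.4074]), array([-80.5337, -85.8153,  18.3706])) [ 0.8654 -0.409  -0.8287]
```

drive_tool(plan=[{"x": 0,"y": 0,"z": 0.01,"ax": 0,"ay": 0,"az": 0,"hand": 15},{"x": 0,"y": 0,"z": 0.02,"ax": 0,"ay": 0,"az": 0,"hand": 15},{"x": 0,"y": 0,"z": 0.03,"ax": 0,"ay": 0,"az": 0,"hand": 15},{"x": 0,"y": 0,"z": 0.04,"ax": 0,"ay": 0,"az": 0,"hand": 15},{"x": 0,"y": 0,"z": 0.05,"ax": 0,"ay": 0,"az": 0,"hand": 15},{"x": 0,"y": 0,"z": 0.05,"ax": 0,"ay": 0,"az": 0,"hand": 15}])

```text
clock: 9.85
eef_pos: [476.7, -59.2, 133.7]
tcp_rot: [3.141, -0.0, 0.153]
contact_force: [-1.2, -0.4, 5.0]
opening: 0.224
grasp_force: 79.0
```

drive_tool(plan=[{"x": 0,"y": 0,"z": 0,"ax": 0,"ay": 0,"az": 0,"hand": 15},{"x": 0,"y": 0,"z": 0,"ax": 0,"ay": 0,"az": 0,"hand": 15}])

```text
clock: 10.05
eef_pos: [476.7, -59.2, 133.7]
tcp_rot: [3.141, -0.0, 0.153]
contact_force: [-1.1, -1.0, 4.8]
opening: 0.223
grasp_force: 79.0
```

```bash
cat > st.py <<'E'
from h import *
w,l,s=tipnow(); print('lid tip',l,'F',s['contact_force'],'tcp',s['eef_pos'],'yaw',s['tcp_rot'],'M',s['wrist_torque'])
p,R,_=tcp()
print('lid axes in tool: x',R.inv().apply(RL.apply([1,0,0])),'y',R.inv().apply(RL.apply([0,1,0])))
E
python3 st.py
```

```text
lid tip [-80.316  -85.8164  16.0632] F [-1.0664 -0.9742  4.7594] tcp [476.7296 -59.185  133.6978] yaw [ 3.1415 -0.0003  0.1532] M [-0.1735  0.1711 -0.0075]
lid axes in tool: x [0.9998 0.0075 0.017 ] y [ 0.0069 -0.9993  0.038 ]
```

drive_tool(plan=[{"x": 0,"y": 0,"z": 0.003,"ax": 0,"ay": 0,"az": 0,"hand": 15},{"x": 0,"y": 0,"z": 0.003,"ax": 0,"ay": 0,"az": 0,"hand": 15},{"x": 0,"y": 0,"z": 0.003,"ax": 0,"ay": 0,"az": 0,"hand": 15}])

```text
clock: 10.35
eef_pos: [476.7, -59.2, 133.5]
tcp_rot: [3.141, -0.0, 0.153]
contact_force: [-0.9, -1.0, 4.6]
opening: 0.219
grasp_force: 79.1
```

```bash
python3 st.py
```

```text
lid tip [-80.3715 -85.7664  15.8382] F [-0.9296 -0.9863  4.6085] tcp [476.673  -59.1538 133.4722] yaw [ 3.1415 -0.0002  0.1533] M [-0.2379  0.1628 -0.0069]
lid axes in tool: x [0.9998 0.0076 0.0169] y [ 0.007  -0.9993  0.038 ]
```

drive_tool(plan=[{"x": 0,"y": 0,"z": 0.003,"ax": 0,"ay": 0,"az": 0,"hand": 15},{"x": 0,"y": 0,"z": 0.006,"ax": 0,"ay": 0,"az": 0,"hand": 15},{"x": 0,"y": 0,"z": 0.006,"ax": 0,"ay": 0,"az": 0,"hand": 15}])

```text
clock: 10.65
eef_pos: [476.7, -59.2, 133.2]
tcp_rot: [3.141, -0.0, 0.153]
contact_force: [-1.4, -0.2, 6.0]
opening: 0.228
grasp_force: 79.2
```

```bash
python3 st.py; python3 -c "
from h import *
im=imaging.grab_frame('wrist'); cv2.imwrite('pics/touch.png',cv2.resize(im[150:300,150:350,::-1],(800,600),interpolation=cv2.INTER_CUBIC))"
```

```text
lid tip [-80.2909 -85.7755  15.5952] F [-1.4037 -0.2082  5.9735] tcp [476.744  -59.1584 133.2282] yaw [ 3.1414 -0.0003  0.1534] M [-0.229   0.1955  0.0492]
lid axes in tool: x [0.9998 0.0076 0.017 ] y [ 0.007  -0.9993  0.0379]
```

View pics/touch.png

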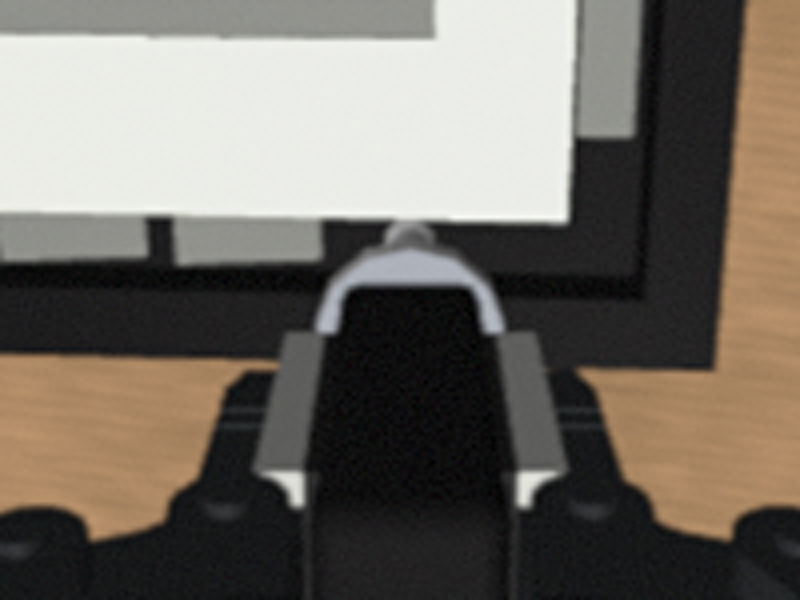

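The ball sits in the channel, touching the floor at (410,238), centred between the liner edge and the rim. Now the pass begins.

drive_tool(plan=[{"x": 0.001,"y": -0.04,"z": 0.0015,"ax": 0,"ay": 0,"az": 0,"hand": 15},{"x": 0.002,"y": -0.1,"z": 0.0038,"ax": 0,"ay": 0,"az": 0,"hand": 15},{"x": 0.003,"y": -0.16,"z": 0.006,"ax": 0,"ay": 0,"az": 0,"hand": 15},{"x": 0.004,"y": -0.22,"z": 0.0084,"ax": 0,"ay": 0,"az": 0,"hand": 15},{"x": 0.005,"y": -0.28,"z": 0.0106,"ax": 0,"ay": 0,"az": 0,"hand": 15},{"x": 0.006,"y": -0.34,"z": 0.013,"ax": 0,"ay": 0,"az": 0,"hand": 15}])

```text
clock: 11.3
eef_pos: [475.2, -42.7, 132.9]
tcp_rot: [3.14, -0.002, 0.154]
contact_force: [0.3, -4.7, 5.7]
opening: 0.226
grasp_force: 79.5
```

```bash
python3 st.py
```

```text
lid tip [-79.3625 -69.3135  15.9117] F [ 0.287  -4.6508  5.7295] tcp [475.175  -42.685  132.8988] yaw [ 3.1403 -0.0017  0.1536] M [-0.9778 -0.03   -0.0171]
lid axes in tool: x [0.9998 0.0079 0.0184] y [ 0.0072 -0.9993  0.0368]
```

drive_tool(plan=[{"x": -0.001,"y": -0.06,"z": 0.003,"ax": 0,"ay": 0,"az": 0,"hand": 15},{"x": -0.002,"y": -0.12,"z": 0.006,"ax": 0,"ay": 0,"az": 0,"hand": 15},{"x": -0.003,"y": -0.18,"z": 0.009,"ax": 0,"ay": 0,"az": 0,"hand": 15},{"x": -0.004,"y": -0.24,"z": 0.012,"ax": 0,"ay": 0,"az": 0,"hand": 15},{"x": -0.004,"y": -0.3,"z": 0.015,"ax": 0,"ay": 0,"az": 0,"hand": 15},{"x": -0.004,"y": -0.36,"z": 0.018,"ax": 0,"ay": 0,"az": 0,"hand": 15}])

```text
clock: 11.9
eef_pos: [472.8, -25.0, 132.3]
tcp_rot: [3.14, -0.003, 0.154]
contact_force: [1.0, -4.6, 7.8]
opening: 0.222
grasp_force: 79.8
```

```bash
python3 st.py
```

```text
lid tip [-79.072  -51.4881  16.0316] F [ 1.0085 -4.6398  7.7593] tcp [472.7964 -25.007  132.3325] yaw [ 3.14   -0.0028  0.1538] M [-0.9559 -0.1908  0.0322]
lid axes in tool: x [0.9998 0.008  0.0196] y [ 0.0073 -0.9993  0.0365]
```

drive_tool(plan=[{"x": -0.003,"y": -0.06,"z": 0.002,"ax": 0,"ay": 0,"az": 0,"hand": 15},{"x": -0.006,"y": -0.12,"z": 0.004,"ax": 0,"ay": 0,"az": 0,"hand": 15},{"x": -0.009,"y": -0.18,"z": 0.006,"ax": 0,"ay": 0,"az": 0,"hand": 15},{"x": -0.012,"y": -0.24,"z": 0.008,"ax": 0,"ay": 0,"az": 0,"hand": 15},{"x": -0.012,"y": -0.3,"z": 0.01,"ax": 0,"ay": 0,"az": 0,"hand": 15},{"x": -0.012,"y": -0.36,"z": 0.012,"ax": 0,"ay": 0,"az": 0,"hand": 15},{"x": -0.012,"y": -0.42,"z": 0.014,"ax": 0,"ay": 0,"az": 0,"hand": 15},{"x": -0.012,"y": -0.48,"z": 0.016,"ax": 0,"ay": 0,"az": 0,"hand": 15}])

```text
clock: 12.7
eef_pos: [468.9, -1.8, 131.8]
tcp_rot: [3.139, -0.003, 0.154]
contact_force: [0.9, -7.8, 12.4]
opening: 0.225
grasp_force: 80.1
```

```bash
python3 st.py
```

```text
lid tip [-79.5103 -28.046   16.3952] F [ 0.9404 -7.7739 12.3537] tcp [468.9082  -1.8312 131.8083] yaw [ 3.139  -0.0034  0.1543] M [-1.7328 -0.2527  0.0356]
lid axes in tool: x [0.9998 0.0085 0.0202] y [ 0.0078 -0.9993  0.0355]
```

drive_tool(plan=[{"x": -0.002,"y": -0.04,"z": -0.008,"ax": 0,"ay": 0,"az": 0,"hand": 15},{"x": -0.004,"y": -0.09,"z": -0.01,"ax": 0,"ay": 0,"az": 0,"hand": 15},{"x": -0.005,"y": -0.14,"z": -0.009,"ax": 0,"ay": 0,"az": 0,"hand": 15},{"x": -0.006,"y": -0.2,"z": -0.008,"ax": 0,"ay": 0,"az": 0,"hand": 15}])

```text
clock: 13.1
eef_pos: [466.6, 8.6, 131.9]
tcp_rot: [3.14, -0.003, 0.154]
contact_force: [0.2, -3.6, 9.2]
opening: 0.225
grasp_force: 79.7
```

```bash
python3 st.py
```

```text
lid tip [-80.3554 -17.342   16.8425] F [ 0.1908 -3.5826  9.2068] tcp [466.5759   8.5777 131.864 ] yaw [ 3.1403 -0.0026  0.1537] M [-0.8998 -0.1535  0.0099]
lid axes in tool: x [0.9998 0.0079 0.0194] y [ 0.0072 -0.9993  0.0369]
```

drive_tool(plan=[{"x": 0.001,"y": -0.06,"z": -0.003,"ax": 0,"ay": 0,"az": 0,"hand": 15},{"x": 0.002,"y": -0.12,"z": -0.006,"ax": 0,"ay": 0,"az": 0,"hand": 15},{"x": 0.002,"y": -0.18,"z": -0.006,"ax": 0,"ay": 0,"az": 0,"hand": 15},{"x": 0.003,"y": -0.24,"z": -0.005,"ax": 0,"ay": 0,"az": 0,"hand": 15},{"x": 0.003,"y": -0.3,"z": -0.004,"ax": 0,"ay": 0,"az": 0,"hand": 15},{"x": 0.004,"y": -0.36,"z": -0.003,"ax": 0,"ay": 0,"az": 0,"hand": 15}])

```text
clock: 13.7
eef_pos: [463.7, 26.2, 131.8]
tcp_rot: [3.14, -0.002, 0.154]
contact_force: [0.6, -6.7, 8.8]
opening: 0.224
grasp_force: 79.7
```

```bash
python3 st.py
```

```text
lid tip [-80.6871   0.5317  17.47  ] F [ 0.5851 -6.7391  8.8369] tcp [463.6913  26.2484 131.8166] yaw [ 3.14   -0.0018  0.154 ] M [-1.4048 -0.1786  0.0113]
lid axes in tool: x [0.9998 0.0083 0.0186] y [ 0.0076 -0.9993  0.0365]
```

drive_tool(plan=[{"x": 0.002,"y": -0.06,"z": 0.0005,"ax": 0,"ay": 0,"az": 0,"hand": 15},{"x": 0.005,"y": -0.12,"z": 0.001,"ax": 0,"ay": 0,"az": 0,"hand": 15},{"x": 0.008,"y": -0.18,"z": 0.0015,"ax": 0,"ay": 0,"az": 0,"hand": 15},{"x": 0.01,"y": -0.24,"z": 0.002,"ax": 0,"ay": 0,"az": 0,"hand": 15},{"x": 0.011,"y": -0.3,"z": 0.0025,"ax": 0,"ay": 0,"az": 0,"hand": 15},{"x": 0.012,"y": -0.36,"z": 0.003,"ax": 0,"ay": 0,"az": 0,"hand": 15}])

```text
clock: 14.3
eef_pos: [461.1, 44.6, 131.4]
tcp_rot: [3.141, -0.001, 0.153]
contact_force: [1.0, -1.7, 4.5]
opening: 0.221
grasp_force: 79.3
```

```bash
python3 st.py
```

```text
lid tip [-80.5865  19.0946  17.7441] F [ 1.0434 -1.6708  4.5344] tcp [461.1378  44.5704 131.3835] yaw [ 3.1411 -0.0012  0.1534] M [-0.4624 -0.1253  0.046 ]
lid axes in tool: x [0.9998 0.0077 0.0179] y [ 0.007  -0.9993  0.0376]
```

drive_tool(plan=[{"x": 0.002,"y": -0.06,"z": 0.004,"ax": 0,"ay": 0,"az": 0,"hand": 15},{"x": 0.004,"y": -0.12,"z": 0.008,"ax": 0,"ay": 0,"az": 0,"hand": 15},{"x": 0.006,"y": -0.18,"z": 0.01,"ax": 0,"ay": 0,"az": 0,"hand": 15},{"x": 0.008,"y": -0.24,"z": 0.0115,"ax": 0,"ay": 0,"az": 0,"hand": 15},{"x": 0.01,"y": -0.3,"z": 0.013,"ax": 0,"ay": 0,"az": 0,"hand": 15}])

```text
clock: 14.8
eef_pos: [459.2, 59.3, 130.7]
tcp_rot: [3.141, -0.001, 0.154]
contact_force: [-0.3, -6.4, 8.4]
opening: 0.226
grasp_force: 79.6
```

```bash
python3 st.py
```

```text
lid tip [-80.3917  33.9064  17.6673] F [-0.3044 -6.4459  8.3919] tcp [459.1906  59.2732 130.7395] yaw [ 3.1405 -0.0007  0.1538] M [-1.288  -0.1282  0.0192]
lid axes in tool: x [0.9998 0.0081 0.0175] y [ 0.0074 -0.9993  0.0371]
```

drive_tool(plan=[{"x": 0.001,"y": -0.06,"z": 0.0016,"ax": 0,"ay": 0,"az": 0,"hand": 15},{"x": 0.003,"y": -0.12,"z": 0.0032,"ax": 0,"ay": 0,"az": 0,"hand": 15},{"x": 0.004,"y": -0.18,"z": 0.005,"ax": 0,"ay": 0,"az": 0,"hand": 15},{"x": 0.006,"y": -0.24,"z": 0.007,"ax": 0,"ay": 0,"az": 0,"hand": 15},{"x": 0.007,"y": -0.3,"z": 0.0085,"ax": 0,"ay": 0,"az": 0,"hand": 15},{"x": 0.008,"y": -0.36,"z": 0.01,"ax": 0,"ay": 0,"az": 0,"hand": 15}])

```text
clock: 15.4
eef_pos: [456.4, 77.6, 130.0]
tcp_rot: [3.142, -0.0, 0.153]
contact_force: [0.9, -1.0, 3.5]
opening: 0.225
grasp_force: 79.2
```

```bash
python3 st.py
```

```text
lid tip [-80.5305  52.513   17.6085] F [ 0.9243 -1.0059  3.4551] tcp [456.3899  77.5934 129.976 ] yaw [ 3.1416 -0.      0.1533] M [-0.4285 -0.1181  0.0215]
lid axes in tool: x [0.9998 0.0076 0.0168] y [ 0.0069 -0.9993  0.0381]
```

drive_tool(plan=[{"x": 0.002,"y": -0.06,"z": 0.004,"ax": 0,"ay": 0,"az": 0,"hand": 15},{"x": 0.004,"y": -0.12,"z": 0.008,"ax": 0,"ay": 0,"az": 0,"hand": 15},{"x": 0.006,"y": -0.18,"z": 0.012,"ax": 0,"ay": 0,"az": 0,"hand": 15},{"x": 0.008,"y": -0.24,"z": 0.016,"ax": 0,"ay": 0,"az": 0,"hand": 15},{"x": 0.01,"y": -0.3,"z": 0.019,"ax": 0,"ay": 0,"az": 0,"hand": 15},{"x": 0.012,"y": -0.36,"z": 0.022,"ax": 0,"ay": 0,"az": 0,"hand": 15},{"x": 0.013,"y": -0.42,"z": 0.025,"ax": 0,"ay": 0,"az": 0,"hand": 15},{"x": 0.014,"y": -0.48,"z": 0.027,"ax": 0,"ay": 0,"az": 0,"hand": 15}])

```text
clock: 16.2
eef_pos: [453.4, 101.5, 128.6]
tcp_rot: [3.142, 0.0, 0.153]
contact_force: [0.3, -1.9, 4.6]
opening: 0.226
grasp_force: 79.2
```

```bash
cat >> st.py <<'E'
import sys
if len(sys.argv)>1:
    a0=np.degrees(np.arctan2(l[1]-80,-(l[0]+40))); print('bend angle',a0,'radius',np.hypot(l[1]-80,l[0]+40))
    off=np.array([0,0,0])
    for k in range(1,10):
        a=np.radians(max(a0,0)+k*float(sys.argv[1])/40*57.3)
        if a<np.pi/2: q=[-40-40*np.cos(a),80+40*np.sin(a),l[2]]
        else: q=[-40+40*(a-np.pi/2),120,l[2]]
        print(k,R.inv().apply(lid(q)-w)/50)
E
python3 st.py 3.2
```

```text
lid tip [-80.018   76.5895  17.1796] F [ 0.3131 -1.9335  4.5901] tcp [453.3879 101.4517 128.6218] yaw [3.1416 0.     0.1533] M [-0.5355 -0.1609  0.0336]
lid axes in tool: x [0.9998 0.0076 0.0167] y [ 0.0069 -0.9993  0.0381]
bend angle -4.871180674267251 radius 40.163099228263825
1 [ 0.0038 -0.132   0.0051]
2 [ 0.0119 -0.1954  0.0076]
3 [ 0.0251 -0.258   0.0102]
4 [ 0.0432 -0.3193  0.0129]
5 [ 0.0661 -0.379   0.0155]
6 [ 0.0938 -0.4366  0.0182]
7 [ 0.126  -0.4919  0.0208]
8 [ 0.1625 -0.5444  0.0234]
9 [ 0.203  -0.5938  0.026 ]
```

drive_tool(plan=[{"x": 0.001,"y": -0.068,"z": 0.0035,"ax": 0,"ay": 0,"az": 0,"hand": 15},{"x": 0.004,"y": -0.132,"z": 0.007,"ax": 0,"ay": 0,"az": 0,"hand": 15},{"x": 0.012,"y": -0.195,"z": 0.01,"ax": 0,"ay": 0,"az": 0,"hand": 15},{"x": 0.025,"y": -0.258,"z": 0.0132,"ax": 0,"ay": 0,"az": 0,"hand": 15},{"x": 0.043,"y": -0.319,"z": 0.016,"ax": 0,"ay": 0,"az": 0,"hand": 15},{"x": 0.066,"y": -0.379,"z": 0.0188,"ax": 0,"ay": 0,"az": 0,"hand": 15},{"x": 0.094,"y": -0.437,"z": 0.0215,"ax": 0,"ay": 0,"az": 0,"hand": 15},{"x": 0.126,"y": -0.492,"z": 0.024,"ax": 0,"ay": 0,"az": 0,"hand": 15}])

```text
clock: 17.0
eef_pos: [455.8, 126.7, 127.4]
tcp_rot: [-3.142, 0.0, 0.153]
contact_force: [-1.5, -2.4, 3.4]
opening: 0.227
grasp_force: 79.2
```

```bash
python3 st.py 3.2
```

```text
lid tip [-73.9794 101.2854  16.9726] F [-1.5463 -2.3862  3.4471] tcp [455.784  126.7349 127.3738] yaw [-3.1416  0.0004  0.1532] M [-0.4649  0.1839  0.0429]
lid axes in tool: x [0.9998 0.0075 0.0163] y [ 0.0069 -0.9992  0.0381]
bend angle 32.063882012562686 radius 40.09568574327758
1 [ 0.0381 -0.0515  0.0026]
2 [ 0.0786 -0.1009  0.0051]
3 [ 0.123  -0.147   0.0076]
4 [ 0.1709 -0.1893  0.01  ]
5 [ 0.2221 -0.2277  0.0123]
6 [ 0.2761 -0.2618  0.0145]
7 [ 0.3328 -0.2916  0.0166]
8 [ 0.3916 -0.3167  0.0185]
9 [ 0.4522 -0.337   0.0203]
```

drive_tool(plan=[{"x": 0.038,"y": -0.052,"z": 0.006,"ax": 0,"ay": 0,"az": 0,"hand": 15},{"x": 0.079,"y": -0.101,"z": 0.012,"ax": 0,"ay": 0,"az": 0,"hand": 15},{"x": 0.123,"y": -0.147,"z": 0.016,"ax": 0,"ay": 0,"az": 0,"hand": 15},{"x": 0.171,"y": -0.189,"z": 0.019,"ax": 0,"ay": 0,"az": 0,"hand": 15},{"x": 0.222,"y": -0.228,"z": 0.021,"ax": 0,"ay": 0,"az": 0,"hand": 15},{"x": 0.276,"y": -0.262,"z": 0.0235,"ax": 0,"ay": 0,"az": 0,"hand": 15},{"x": 0.333,"y": -0.292,"z": 0.0255,"ax": 0,"ay": 0,"az": 0,"hand": 15},{"x": 0.392,"y": -0.317,"z": 0.0275,"ax": 0,"ay": 0,"az": 0,"hand": 15}])

```text
clock: 17.8
eef_pos: [473.0, 145.4, 126.0]
tcp_rot: [-3.141, 0.0, 0.153]
contact_force: [-2.3, -1.1, 5.0]
opening: 0.227
grasp_force: 79.2
```

```bash
python3 st.py 3.2
```

```text
lid tip [-54.17   117.2619  16.5841] F [-2.2516 -1.1122  5.0279] tcp [473.0288 145.3797 126.0447] yaw [-3.1414  0.0001  0.1532] M [-0.1545  0.4748  0.0228]
lid axes in tool: x [0.9998 0.0075 0.0167] y [ 0.0069 -0.9992  0.0383]
bend angle 69.17917305016746 radius 39.865286658949024
1 [ 0.0599 -0.0224  0.0019]
2 [ 0.1221 -0.0373  0.0035]
3 [ 0.1853 -0.0473  0.0049]
4 [ 0.249  -0.0521  0.0062]
5 [ 0.313  -0.0524  0.0073]
6 [ 0.377  -0.0519  0.0084]
7 [ 0.441  -0.0514  0.0094]
8 [ 0.505  -0.0509  0.0105]
9 [ 0.569  -0.0505  0.0116]
```

drive_tool(plan=[{"x": 0.06,"y": -0.022,"z": 0.003,"ax": 0,"ay": 0,"az": 0,"hand": 15},{"x": 0.122,"y": -0.037,"z": 0.006,"ax": 0,"ay": 0,"az": 0,"hand": 15},{"x": 0.185,"y": -0.047,"z": 0.009,"ax": 0,"ay": 0,"az": 0,"hand": 15},{"x": 0.249,"y": -0.052,"z": 0.0105,"ax": 0,"ay": 0,"az": 0,"hand": 15},{"x": 0.313,"y": -0.052,"z": 0.012,"ax": 0,"ay": 0,"az": 0,"hand": 15},{"x": 0.377,"y": -0.052,"z": 0.0133,"ax": 0,"ay": 0,"az": 0,"hand": 15},{"x": 0.441,"y": -0.051,"z": 0.0145,"ax": 0,"ay": 0,"az": 0,"hand": 15}])

```text
clock: 18.5
eef_pos: [494.3, 151.2, 125.4]
tcp_rot: [-3.141, 0.0, 0.153]
contact_force: [-3.5, -0.1, 5.8]
opening: 0.226
grasp_force: 79.3
```

```bash
python3 st.py
```

```text
lid tip [-32.2572 119.9951  16.3623] F [-3.548  -0.0885  5.7862] tcp [494.3239 151.2458 125.3527] yaw [-3.1412  0.0004  0.153 ] M [-0.0173  0.7077  0.0086]
lid axes in tool: x [0.9998 0.0073 0.0164] y [ 0.0066 -0.9992  0.0385]
```

drive_tool(plan=[{"x": 0.06,"y": 0.0005,"z": 0.001,"ax": 0,"ay": 0,"az": 0,"hand": 15},{"x": 0.12,"y": 0.001,"z": 0.002,"ax": 0,"ay": 0,"az": 0,"hand": 15},{"x": 0.18,"y": 0.0015,"z": 0.003,"ax": 0,"ay": 0,"az": 0,"hand": 15},{"x": 0.24,"y": 0.002,"z": 0.004,"ax": 0,"ay": 0,"az": 0,"hand": 15},{"x": 0.3,"y": 0.0025,"z": 0.005,"ax": 0,"ay": 0,"az": 0,"hand": 15}])

```text
clock: 19.0
eef_pos: [508.6, 153.3, 125.0]
tcp_rot: [-3.141, 0.002, 0.153]
contact_force: [-5.2, -0.6, 8.4]
opening: 0.218
grasp_force: 79.5
```

```bash
python3 st.py
```

```text
lid tip [-17.9305 119.9764  16.2729] F [-5.2264 -0.6187  8.3834] tcp [508.5718 153.3193 125.0259] yaw [-3.1413  0.0017  0.1531] M [-0.0608  1.1997  0.0204]
lid axes in tool: x [0.9999 0.0073 0.0151] y [ 0.0067 -0.9992  0.0384]
```

drive_tool(plan=[{"x": 0.06,"y": 0.0005,"z": 0.001,"ax": 0,"ay": 0,"az": 0,"hand": 15},{"x": 0.12,"y": 0.001,"z": 0.002,"ax": 0,"ay": 0,"az": 0,"hand": 15},{"x": 0.18,"y": 0.0015,"z": 0.003,"ax": 0,"ay": 0,"az": 0,"hand": 15},{"x": 0.24,"y": 0.002,"z": 0.004,"ax": 0,"ay": 0,"az": 0,"hand": 15},{"x": 0.3,"y": 0.0025,"z": 0.005,"ax": 0,"ay": 0,"az": 0,"hand": 15},{"x": 0.35,"y": 0.0025,"z": 0.006,"ax": 0,"ay": 0,"az": 0,"hand": 15}])

```text
clock: 19.6
eef_pos: [526.7, 156.0, 124.9]
tcp_rot: [-3.141, -0.0, 0.153]
contact_force: [-2.9, 0.1, 6.5]
opening: 0.225
grasp_force: 79.5
```

```bash
python3 st.py
```

```text
lid tip [  0.4764 120.0124  16.4751] F [-2.9461  0.0733  6.4661] tcp [526.6786 156.0146 124.9159] yaw [-3.1412 -0.0001  0.1531] M [-0.0147  0.6625 -0.007 ]
lid axes in tool: x [0.9998 0.0073 0.0168] y [ 0.0067 -0.9992  0.0385]
```

drive_tool(plan=[{"x": 0.06,"y": 0.0005,"z": 0.0008,"ax": 0,"ay": 0,"az": 0,"hand": 15},{"x": 0.12,"y": 0.001,"z": 0.0016,"ax": 0,"ay": 0,"az": 0,"hand": 15},{"x": 0.18,"y": 0.0015,"z": 0.0024,"ax": 0,"ay": 0,"az": 0,"hand": 15},{"x": 0.24,"y": 0.002,"z": 0.003,"ax": 0,"ay": 0,"az": 0,"hand": 15},{"x": 0.3,"y": 0.0025,"z": 0.0035,"ax": 0,"ay": 0,"az": 0,"hand": 15}])

```text
clock: 20.1
eef_pos: [540.6, 158.0, 124.5]
tcp_rot: [-3.141, 0.002, 0.153]
contact_force: [-6.0, 0.0, 8.3]
opening: 0.222
grasp_force: 79.5
```

drive_tool(plan=[{"x": 0.06,"y": 0.0005,"z": 0.0008,"ax": 0,"ay": 0,"az": 0,"hand": 15},{"x": 0.12,"y": 0.001,"z": 0.0016,"ax": 0,"ay": 0,"az": 0,"hand": 15},{"x": 0.18,"y": 0.0015,"z": 0.0024,"ax": 0,"ay": 0,"az": 0,"hand": 15},{"x": 0.24,"y": 0.002,"z": 0.003,"ax": 0,"ay": 0,"az": 0,"hand": 15},{"x": 0.3,"y": 0.0025,"z": 0.0038,"ax": 0,"ay": 0,"az": 0,"hand": 15},{"x": 0.35,"y": 0.0025,"z": 0.0045,"ax": 0,"ay": 0,"az": 0,"hand": 15}])

```text
clock: 20.7
eef_pos: [558.9, 160.7, 124.5]
tcp_rot: [-3.141, -0.0, 0.153]
contact_force: [-3.0, -0.1, 4.6]
opening: 0.223
grasp_force: 79.4
```

```bash
python3 st.py
```

```text
lid tip [ 33.0735 119.9962  16.5744] F [-2.9788 -0.116   4.6131] tcp [558.9206 160.735  124.4696] yaw [-3.1412 -0.0002  0.1531] M [-0.0144  0.4637 -0.0056]
lid axes in tool: x [0.9998 0.0074 0.017 ] y [ 0.0067 -0.9992  0.0385]
```

drive_tool(plan=[{"x": 0.06,"y": 0.0005,"z": 0.003,"ax": 0,"ay": 0,"az": 0,"hand": 15},{"x": 0.12,"y": 0.001,"z": 0.006,"ax": 0,"ay": 0,"az": 0,"hand": 15},{"x": 0.18,"y": 0.0015,"z": 0.008,"ax": 0,"ay": 0,"az": 0,"hand": 15},{"x": 0.24,"y": 0.002,"z": 0.009,"ax": 0,"ay": 0,"az": 0,"hand": 15},{"x": 0.29,"y": 0.0025,"z": 0.01,"ax": 0,"ay": 0,"az": 0,"hand": 15}])

```text
clock: 21.2
eef_pos: [572.5, 162.7, 123.8]
tcp_rot: [-3.141, 0.001, 0.153]
contact_force: [-4.9, -0.1, 6.0]
opening: 0.222
grasp_force: 79.5
```

drive_tool(plan=[{"x": 0.06,"y": 0.0005,"z": 0.0008,"ax": 0,"ay": 0,"az": 0,"hand": 15},{"x": 0.12,"y": 0.001,"z": 0.0016,"ax": 0,"ay": 0,"az": 0,"hand": 15},{"x": 0.18,"y": 0.0015,"z": 0.0024,"ax": 0,"ay": 0,"az": 0,"hand": 15},{"x": 0.24,"y": 0.002,"z": 0.0032,"ax": 0,"ay": 0,"az": 0,"hand": 15},{"x": 0.3,"y": 0.0025,"z": 0.004,"ax": 0,"ay": 0,"az": 0,"hand": 15}])

```text
clock: 21.7
eef_pos: [588.0, 165.0, 123.7]
tcp_rot: [-3.141, -0.0, 0.153]
contact_force: [-3.0, 0.6, 4.7]
opening: 0.228
grasp_force: 79.4
```

```bash
python3 st.py
```

```text
lid tip [ 62.4643 119.9824  16.3257] F [-3.0078  0.6126  4.6688] tcp [588.0032 164.9823 123.7296] yaw [-3.1413 -0.0001  0.1532] M [-0.0038  0.6194 -0.0295]
lid axes in tool: x [0.9998 0.0075 0.0168] y [ 0.0068 -0.9992  0.0384]
```

drive_tool(plan=[{"x": 0.06,"y": 0.0005,"z": 0.002,"ax": 0,"ay": 0,"az": 0,"hand": 15},{"x": 0.12,"y": 0.001,"z": 0.004,"ax": 0,"ay": 0,"az": 0,"hand": 15},{"x": 0.18,"y": 0.0015,"z": 0.006,"ax": 0,"ay": 0,"az": 0,"hand": 15},{"x": 0.23,"y": 0.002,"z": 0.007,"ax": 0,"ay": 0,"az": 0,"hand": 15},{"x": 0.265,"y": 0.002,"z": 0.007,"ax": 0,"ay": 0,"az": 0,"hand": 15},{"x": 0.275,"y": 0.002,"z": 0.007,"ax": 0,"ay": 0,"az": 0,"hand": 15}])

```text
clock: 22.3
eef_pos: [601.8, 166.8, 123.4]
tcp_rot: [-3.141, -0.001, 0.153]
contact_force: [-2.1, 0.2, 4.0]
opening: 0.225
grasp_force: 79.3
```

```bash
python3 st.py
```

```text
lid tip [ 76.3833 119.8073  16.2046] F [-2.1465  0.2024  4.041 ] tcp [601.7699 166.8321 123.3814] yaw [-3.1414 -0.0005  0.1531] M [ 0.0419  0.3391 -0.0153]
lid axes in tool: x [0.9998 0.0074 0.0173] y [ 0.0068 -0.9992  0.0382]
```

drive_tool(plan=[{"x": 0,"y": 0,"z": -0.1,"ax": 0,"ay": 0,"az": 0,"hand": 15},{"x": 0,"y": 0,"z": -0.35,"ax": 0,"ay": 0,"az": 0,"hand": 15},{"x": 0,"y": 0,"z": -0.8,"ax": 0,"ay": 0,"az": 0,"hand": 15},{"x": 0,"y": 0,"z": -1.3,"ax": 0,"ay": 0,"az": 0,"hand": 15},{"x": -0.3,"y": 0.4,"z": -1.8,"ax": 0,"ay": 0,"az": 0,"hand": 15},{"x": -0.8,"y": 0.9,"z": -2.2,"ax": 0,"ay": 0,"az": 0,"hand": 15},{"x": -1.4,"y": 1.5,"z": -2.4,"ax": 0,"ay": 0,"az": 0,"hand": 15},{"x": -2,"y": 2.1,"z": -2.4,"ax": 0,"ay": 0,"az": 0,"hand": 15}])

```text
clock: 23.1
eef_pos: [518.7, 46.8, 245.8]
tcp_rot: [3.141, -0.004, 0.154]
contact_force: [-0.1, 0.0, -1.6]
opening: 0.223
grasp_force: 78.5
```

```bash
python3 - <<'E'
from h import *
p,R,s=tcp(); print(p)
# to pose over lid for view B-ish then A-ish
print(shift([455,30,248],[np.pi,0,.153]), shift([433,-14,248],[np.pi,0,.153]))
E
```

```text
[518.7016  46.7936 245.7532]
(array([-1.3103,  0.1364, -0.0499]), array([ 0.0057, -0.0368,  0.0105])) (array([-1.8802,  0.9384, -0.0516]), array([ 0.0057, -0.0368,  0.0105]))
```

drive_tool(plan=[{"x": -0.5,"y": 0.05,"z": -0.1,"ax": 0,"ay": 0,"az": 0,"hand": 15},{"x": -0.9,"y": 0.1,"z": -0.2,"ax": 0,"ay": 0,"az": 0,"hand": 15},{"x": -1.1,"y": 0.1,"z": -0.2,"ax": 0,"ay": 0,"az": 0,"hand": 15},{"x": -1.1,"y": 0.1,"z": -0.2,"ax": 0,"ay": 0,"az": 0,"hand": 15},{"x": -1.1,"y": 0.1,"z": -0.2,"ax": 0,"ay": 0,"az": 0,"hand": 15},{"x": -1.1,"y": 0.1,"z": -0.2,"ax": 0,"ay": 0,"az": 0,"hand": 15}])

```text
clock: 23.7
eef_pos: [465.9, 34.7, 253.3]
tcp_rot: [-3.142, -0.0, 0.154]
contact_force: [0.6, 0.2, -1.2]
opening: 0.221
grasp_force: 78.5
```

```bash
python3 - <<'E'
from h import *
ci=imaging.camera_info('wrist'); im=imaging.grab_frame('wrist')
np.savez('C.npz',im=im,**ci)
p,R,s=tcp(); print(p,s['tcp_rot'],s['contact_force'])
# tongue edges at known lid points: compare grey extents, run1 (along y) sampled at centre line floor
g=cv2.cvtColor(im,cv2.COLOR_RGB2GRAY).astype(np.float32)
for name,pts in (('run1',[(-80,y) for y in np.arange(-95,90,1.)]),('run2',[(x,120) for x in np.arange(-45,80,1.)])):
    P=proj(ci,lid([[a,b,16.] for a,b in pts])).astype(np.float32)
    v=cv2.remap(g,P[:,0].reshape(-1,1),P[:,1].reshape(-1,1),cv2.INTER_LINEAR)[:,0]
    b=v>75; e=np.flatnonzero(np.diff(b.astype(int))); c=1 if name=='run1' else 0
    print(name,[(round(float(pts[i+1][c]),0),int(v[min(i+5,len(v)-1)])) for i in e])
# tip in image
m=im[190:235,235:270]
print(shift([475,-354,230],[np.pi,0,-.3137]))
E
```

```text
[465.7339  34.6997 253.161 ] [-3.1416  0.      0.1538] [ 0.4826  0.7656 -1.8647]
run1 [(-6.0, 148), (22.0, 76), (26.0, 151), (54.0, 30)]
run2 [(6.0, 154), (33.0, 46), (38.0, 154), (66.0, 41)]
(array([-1.0077,  7.7107,  0.4629]), array([-0.0003,  0.0005,  4.4642]))
```

```bash
python3 - <<'E'
from h import *
d=np.load('C.npz'); im=d['im']; ci={k:d[k] for k in('mtx','R','t')}
def crop(qs,w,h):
    P=proj(ci,lid(qs)); a=P.min(0)-6; b=P.max(0)+6; a=np.clip(a,0,None).astype(int); b=b.astype(int); print(a,b)
    c=im[a[1]:b[1],a[0]:b[0],::-1]; f=min(w/c.shape[1],h/c.shape[0]); return cv2.resize(c,None,fx=f,fy=f,interpolation=cv2.INTER_CUBIC)
r1=crop([[-90,-95,30],[-70,90,10]],800,200); r2=crop([[-50,130,30],[85,110,10]],400,395)
o=np.zeros((600,800,3),np.uint8); o[:r1.shape[0],:r1.shape[1]]=r1; o[202:202+r2.shape[0],:r2.shape[1]]=r2
f=cv2.resize(im[:,:,::-1],(400,300)); o[300:600,400:]=f
cv2.imwrite('pics/tongues.png',o)
E
```

```text
[176 155] [352 191]
[133   3] [159 151]
```

View pics/tongues.png

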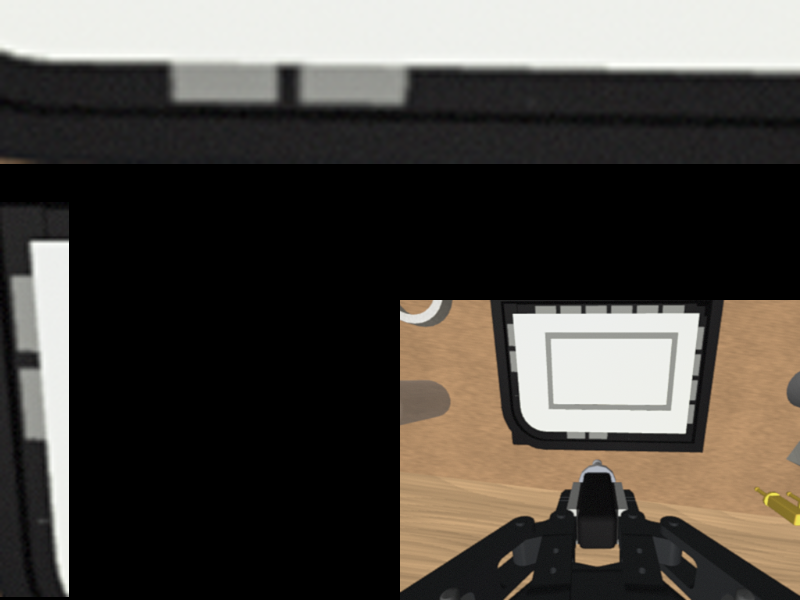

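The picture shows tongues 1, 2 and 5 dark, level with the floor. Tongues 3, 4, 6 and 7 still show grey at (355,85), (225,85), (25,310) and (30,405). I measure how far their ends stand up, against the earlier views.

```bash
cat > ton.py <<'E'
from h import *
import sys
def edge(ci,g,tongue,r,z=16.):
    # outer edge lid offset (mm from centre line, outward) via half-level crossing
    o=np.arange(-1,8,.1)
    if tongue<=4: q=np.array([[-80-k,-88+18+32*(tongue-1)+r,z] for k in o])
    else: q=np.array([[-40+14+32*(tongue-5)+r,120+k,z] for k in o])
    P=proj(ci,lid(q)).astype(np.float32)
    if (P<1).any() or (P[:,1]>380).any(): return np.nan
    v=cv2.remap(g,P[:,:1].copy(),P[:,1:].copy(),cv2.INTER_CUBIC)[:,0]
    i=np.flatnonzero((v[:-1]>90)&(v[1:]<=90)); return o[i[0]]+.1*(v[i[0]]-90)/(v[i[0]]-v[i[0]+1]) if len(i) else np.nan
for f in sys.argv[1:]:
    d=np.load(f); g=cv2.cvtColor(d['im'],cv2.COLOR_RGB2GRAY).astype(np.float32); ci={k:d[k] for k in('mtx','R','t')}
    for t in range(1,8): print(f,t,np.array([edge(ci,g,t,r) for r in(3,6,9,12,15,18,21,24)]))
E
python3 ton.py A.npz B.npz C.npz 2>/dev/null
```

```text
A.npz 1 [5.5348 5.5509 5.8386 5.8735 5.8874 5.8735 5.9528 5.9743]
A.npz 2 [5.72   5.7324 5.7995 5.7887 5.9282 5.953  5.9795 6.0436]
A.npz 3 [5.7346 5.7607 5.7691 5.7991 6.0848 6.1197 6.178  6.2197]
A.npz 4 [5.6228 5.6133 5.6571 5.6431 5.7303 5.7335 6.1576 6.1867]
A.npz 5 [7.7436    nan    nan    nan    nan    nan    nan    nan]
A.npz 6 [7.6536    nan    nan    nan    nan    nan    nan    nan]
A.npz 7 [7.5902 7.7696    nan    nan    nan    nan    nan    nan]
B.npz 1 [6.8695 6.9045 7.2747 7.3591 7.5447 7.6434 7.6874    nan]
B.npz 2 [6.8109 6.7212    nan    nan 2.0299    nan    nan    nan]
B.npz 3 [   nan    nan    nan    nan    nan    nan 0.1926    nan]
B.npz 4 [6.9822 6.9952 7.2809 7.4698 7.5342    nan    nan    nan]
B.npz 5 [7.4991 7.4976 7.8054 7.898     nan    nan    nan    nan]
B.npz 6 [7.5518 7.5601    nan 7.899     nan    nan    nan    nan]
B.npz 7 [7.2969 7.5449 7.6959 7.7473    nan    nan    nan    nan]
C.npz 1 [nan nan nan nan nan nan nan nan]
C.npz 2 [nan nan nan nan nan nan nan nan]
C.npz 3 [6.3049 6.3564 6.1133 5.9779 6.0367 6.0868 6.1411 6.2215]
C.npz 4 [6.1024 6.0919 6.1471 6.1931 6.1579 6.1459 6.1913 6.2542]
C.npz 5 [-0.7448 -0.5948 -0.6102 -0.772  -0.7505 -0.7897 -0.6357 -0.7762]
C.npz 6 [7.1924 7.0619 7.033  7.176  7.1078 7.0641 7.0402 7.1955]
C.npz 7 [7.1414 7.1028 6.9888 7.1084 7.0292 7.0789 6.9922 7.0256]
```

Tongues 3, 4, 6 and 7 now show no tilt (outer edge constant to 0.1 mm), so they are flush; 1, 2 and 5 sit level with or just below the floor. Now the tool goes back.

drive_tool(plan=[{"x": -0.2,"y": 0.6,"z": 0,"ax": 0,"ay": 0,"az": 0.4,"hand": 15},{"x": -0.48,"y": 1.5,"z": 0,"ax": 0,"ay": 0,"az": 1,"hand": 15},{"x": -0.77,"y": 2.4,"z": 0.05,"ax": 0,"ay": 0,"az": 1.6,"hand": 15},{"x": -1.06,"y": 3.3,"z": 0.2,"ax": 0,"ay": 0,"az": 2.2,"hand": 15},{"x": -1.35,"y": 4.2,"z": 0.4,"ax": 0,"ay": 0,"az": 2.8,"hand": 15},{"x": -1.64,"y": 5.1,"z": 0.6,"ax": 0,"ay": 0,"az": 3.4,"hand": 15},{"x": -1.92,"y": 6,"z": 0.8,"ax": 0,"ay": 0,"az": 4,"hand": 15},{"x": -2.14,"y": 6.7,"z": 0.9,"ax": 0,"ay": 0,"az": 4.46,"hand": 15}])

```text
clock: 24.55
eef_pos: [409.9, -315.5, 207.2]
tcp_rot: [-3.142, 0.001, -0.317]
contact_force: [1.2, 0.1, -0.8]
opening: 0.222
grasp_force: 78.7
```

```bash
cat > stand2.py <<'E'
from h import *
from scipy.optimize import least_squares
for k in range(9):
    ci=imaging.camera_info('wrist'); im=imaging.grab_frame('wrist')
np.savez('D.npz',im=im,**ci)
p,R,s=tcp(); print(p,s['tcp_rot'],s['contact_force'])
hsv=cv2.cvtColor(im,cv2.COLOR_RGB2HSV)
m=((hsv[...,1]<40)&(hsv[...,2]>150)).astype(np.uint8)
n,l,st,ce=cv2.connectedComponentsWithStats(m); p0=proj(ci,[476,-354,45])[0]; print(p0)
i=1+np.argmin([np.hypot(*(ce[j]-p0))+1e3*(st[j,4]<300) for j in range(1,n)]); print(st[i])
h=cv2.convexHull(np.argwhere(l==i)[:,::-1].astype(np.int32)); m[:]=0; cv2.fillConvexPoly(m,h,1)
M=cv2.resize(m,None,fx=6,fy=6,interpolation=cv2.INTER_NEAREST)
c=cv2.findContours(M,cv2.RETR_EXTERNAL,cv2.CHAIN_APPROX_NONE)[0][0][:,0].astype(float); c=(c+.5)/6-.5
W=np.array([ray(ci,u,45) for u in c])[:,:2]
def f(v):
    q=(W-v[:2])@np.array([[np.cos(v[2]),-np.sin(v[2])],[np.sin(v[2]),np.cos(v[2])]])
    return np.abs(q).max(1)-30
o=least_squares(f,[476,-354,-.28],loss='soft_l1',f_scale=.5); print('stand',o.x,np.sqrt(np.mean(o.fun**2)))
g=R.inv().apply(np.array([o.x[0],o.x[1],45])-p); print('stand top in tool frame',g)
print('units to centre tip over hole',(g-TIP)/50)
E
python3 stand2.py
```

```text
[ 410.8498 -312.0655  208.5228] [-3.1415 -0.0002 -0.312 ] [ 0.2365 -0.0282 -1.3982]
[271.0888 102.6763]
[ 241   69   62   65 3503]
stand [ 476.5467 -354.6943   -0.2808] 0.41147545310986616
stand top in tool frame [ 75.5775  20.4214 163.536 ]
units to centre tip over hole [1.4816 0.3944 2.0987]
```

```bash
python3 - <<'E'
from h import *
A=np.load('A.npz')['im']; D=np.load('D.npz')['im']
for n,(y0,y1,x0,x1) in dict(ball=(202,214,244,262),collar=(210,232,228,278),top=(225,300,225,280)).items():
    r=cv2.matchTemplate(cv2.resize(D[y0-8:y1+8,x0-8:x1+8],None,fx=4,fy=4,interpolation=cv2.INTER_CUBIC),cv2.resize(A[y0:y1,x0:x1],None,fx=4,fy=4,interpolation=cv2.INTER_CUBIC),cv2.TM_CCOEFF_NORMED)
    _,v,_,l=cv2.minMaxLoc(r); print(n,v,np.array(l)/4-8)
E
```

```text
ball 0.9405494332313538 [0.25 0.  ]
collar 0.9603320360183716 [0. 0.]
top 0.9763970971107483 [0. 0.]
```

drive_tool(plan=[{"x": 0.4,"y": 0.1,"z": 0.1,"ax": 0,"ay": 0,"az": 0,"hand": 15},{"x": 0.9,"y": 0.24,"z": 0.4,"ax": 0,"ay": 0,"az": 0,"hand": 15},{"x": 1.3,"y": 0.35,"z": 0.8,"ax": 0,"ay": 0,"az": 0,"hand": 15},{"x": 1.45,"y": 0.39,"z": 1.2,"ax": 0,"ay": 0,"az": 0,"hand": 15},{"x": 1.48,"y": 0.394,"z": 1.5,"ax": 0,"ay": 0,"az": 0,"hand": 15},{"x": 1.48,"y": 0.394,"z": 1.7,"ax": 0,"ay": 0,"az": 0,"hand": 15},{"x": 1.48,"y": 0.394,"z": 1.8,"ax": 0,"ay": 0,"az": 0,"hand": 15},{"x": 1.48,"y": 0.394,"z": 1.8,"ax": 0,"ay": 0,"az": 0,"hand": 15}])

```text
clock: 25.8
eef_pos: [474.2, -354.1, 118.1]
tcp_rot: [-3.141, 0.001, -0.313]
contact_force: [0.0, 0.8, -0.5]
opening: 0.224
grasp_force: 78.8
```

```bash
python3 - <<'E'
from h import *
for k in range(3): imaging.grab_frame('wrist')
w,_,s=tipnow(); p,R,_=tcp(); print(w,s['eef_pos'],s['tcp_rot'],R.inv().apply(np.array([476.55,-354.69,45])-w)/50)
E
```

```text
[ 476.2114 -356.0135   60.6582] [ 474.9391 -354.8397  119.256 ] [ 3.1412 -0.0012 -0.3138] [-0.0021 -0.0274  0.3131]
```

drive_tool(plan=[{"x": 0,"y": -0.025,"z": 0.1,"ax": 0,"ay": 0,"az": 0,"hand": 15},{"x": 0,"y": -0.025,"z": 0.25,"ax": 0,"ay": 0,"az": 0,"hand": 15},{"x": 0,"y": -0.025,"z": 0.42,"ax": 0,"ay": 0,"az": 0,"hand": 15},{"x": 0,"y": -0.025,"z": 0.6,"ax": 0,"ay": 0,"az": 0,"hand": 15},{"x": 0,"y": -0.025,"z": 0.76,"ax": 0,"ay": 0,"az": 0,"hand": 15},{"x": 0,"y": -0.025,"z": 0.9,"ax": 0,"ay": 0,"az": 0,"hand": 15},{"x": 0,"y": -0.025,"z": 1,"ax": 0,"ay": 0,"az": 0,"hand": 15},{"x": 0,"y": -0.025,"z": 1.05,"ax": 0,"ay": 0,"az": 0,"hand": 15}])

```text
clock: 26.75
eef_pos: [474.8, -353.3, 65.1]
tcp_rot: [-3.141, 0.001, -0.314]
contact_force: [-0.3, -0.4, -1.0]
opening: 0.223
grasp_force: 78.8
```

drive_tool(plan=[{"x": 0,"y": 0,"z": 0.01,"ax": 0,"ay": 0,"az": 0,"hand": 15},{"x": 0,"y": 0,"z": 0.02,"ax": 0,"ay": 0,"az": 0,"hand": 15},{"x": 0,"y": 0,"z": 0.03,"ax": 0,"ay": 0,"az": 0,"hand": 15},{"x": 0,"y": 0,"z": 0.03,"ax": 0,"ay": 0,"az": 0,"hand": 15}])

```text
clock: 27.15
eef_pos: [475.2, -353.5, 64.6]
tcp_rot: [3.141, -0.0, -0.314]
contact_force: [-0.1, -0.8, -0.7]
opening: 0.225
grasp_force: 78.8
```

drive_tool(plan=[{"x": 0,"y": 0,"z": 0.01,"ax": 0,"ay": 0,"az": 0,"hand": 15},{"x": 0,"y": 0,"z": 0.02,"ax": 0,"ay": 0,"az": 0,"hand": 15},{"x": 0,"y": 0,"z": 0.025,"ax": 0,"ay": 0,"az": 0,"hand": 15},{"x": 0,"y": 0,"z": 0.025,"ax": 0,"ay": 0,"az": 0,"hand": 15}])

```text
clock: 27.55
eef_pos: [475.2, -353.5, 63.7]
tcp_rot: [3.142, -0.0, -0.314]
contact_force: [-2.2, 0.4, 4.8]
opening: 0.224
grasp_force: 79.8
```

Seated with light contact. Release slowly.

drive_tool(grip_force=20, plan=[{"x": 0,"y": 0,"z": 0,"ax": 0,"ay": 0,"az": 0,"hand": 18},{"x": 0,"y": 0,"z": 0,"ax": 0,"ay": 0,"az": 0,"hand": 20},{"x": 0,"y": 0,"z": 0,"ax": 0,"ay": 0,"az": 0,"hand": 22},{"x": 0,"y": 0,"z": 0,"ax": 0,"ay": 0,"az": 0,"hand": 28},{"x": 0,"y": 0,"z": 0,"ax": 0,"ay": 0,"az": 0,"hand": 36},{"x": 0,"y": 0,"z": 0,"ax": 0,"ay": 0,"az": 0,"hand": 45},{"x": 0,"y": 0,"z": 0,"ax": 0,"ay": 0,"az": 0,"hand": 50},{"x": 0,"y": 0,"z": 0,"ax": 0,"ay": 0,"az": 0,"hand": 50}])

```text
clock: 28.35
eef_pos: [475.1, -353.4, 63.1]
tcp_rot: [-3.142, 0.0, -0.314]
contact_force: [0.2, -0.1, -0.0]
opening: 0.588
grasp_force: 0.0
```

drive_tool(plan=[{"x": 0,"y": 0,"z": -0.1,"ax": 0,"ay": 0,"az": 0,"hand": 50},{"x": 0,"y": 0,"z": -0.4,"ax": 0,"ay": 0,"az": 0,"hand": 50},{"x": 0,"y": 0,"z": -0.9,"ax": 0,"ay": 0,"az": 0,"hand": 50},{"x": 0,"y": 0,"z": -1.5,"ax": 0,"ay": 0,"az": 0,"hand": 50},{"x": 0,"y": 0,"z": -2.1,"ax": 0,"ay": 0,"az": 0,"hand": 50},{"x": 0,"y": 0,"z": -2.6,"ax": 0,"ay": 0,"az": 0,"hand": 50},{"x": 0,"y": 0,"z": -2.9,"ax": 0,"ay": 0,"az": 0,"hand": 50},{"x": 0,"y": 0,"z": -3,"ax": 0,"ay": 0,"az": 0,"hand": 50}])

```text
clock: 29.15
eef_pos: [475.8, -354.0, 215.5]
tcp_rot: [3.141, -0.003, -0.314]
contact_force: [2.0, 0.1, -1.2]
opening: 0.582
grasp_force: 0.0
```

```bash
python3 - <<'E'
from h import *
for k in range(6): ci=imaging.camera_info('wrist'); im=imaging.grab_frame('wrist')
p,R,s=tcp(); print(p,s['contact_force'],s['qvel'],s['clock'])
d=(im.max(2)<85).astype(np.uint8); n,l,st,ce=cv2.connectedComponentsWithStats(d)
B=np.array([[x,y,z] for x in(-10,10) for y in(-10,10) for z in(50,110)],float)
for yaw in(-.314,-.28):
    P=proj(ci,Ro.from_euler('z',yaw).apply(B)+[476.5,-354.7,0]); print('expected handle box',P.min(0),P.max(0))
c=P.mean(0); i=1+np.argmin([np.hypot(*(ce[j]-c))+1e3*(st[j,4]<100) for j in range(1,n)]); print('seen',st[i],ce[i],c)
E
```

```text
[ 474.4641 -353.0024  211.7125] [ 0.0116  0.3145 -0.6559] [-0.0012  0.0016 -0.0044 -0.0002  0.0007  0.0001] 29.45
expected handle box [240.699  164.0342] [263.8821 200.3167]
expected handle box [240.3168 163.7238] [264.0055 200.6744]
seen [242 165  22  34 688] [252.5276 182.1439] [252.3042 181.2478]
```

```bash
python3 -c "
from rig import r
print(r.sign_off())"
```

```text
the job is handed in; nothing more can be done
None
```

I ran the tool along the seam in one pass, put it back upright in its stand, and handed the job in at 29.5 s; sampled downforce peaked near 13 N on tongue 2 (over the 6–10 N aim), and while four tongues measure flush, 1, 2 and 5 were judged only from no longer showing above the floor.

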